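Turn bevelled pull blanks over in the tip-over tray and lay them in the drilling cradle

ROBOT

A 6-joint arm with a two-finger parallel gripper is mounted at the origin on a cart in front of the work surface, level with it; the furniture and walls round the work are solid. World frame = base frame: x ahead of the robot, y to its left, z up, the work surface at z = 0. Lengths are in m, angles in rad, forces in N, time in s.
With the tool pointing down it reaches from about 0.25 to 0.775 m from the base axis. Payload 4 kg.
Tool frame: the origin (TCP) lies midway between the tips of the shut fingers; the grasp point (between the pads) lies 19 mm behind it; z points along the fingers, y is the direction in which the jaws open and shut (so a half turn about z gives the same grasp; the last joint's range is limited). The gripper opens to 85 mm and grips with 20 to 120 N. Pads are 22 mm wide; open, the fingers measure 114 mm over their backs; the gripper's body (76 mm by 85 mm) begins 54 mm behind the grasp point. The pads swing forward as they close: fully open they stand 13 mm farther back than shut.
Start: joints at [1.115, 0.087, 1.371, -0, 1.684, -0.103], TCP at [0.19, 0.516, 0.231] pointing down, gripper open.
Joint ranges: [-3.1, 3.1], [-0.76, 2.03], [0.27, 2.55], [-1.08, 4.22], [0.17, 2.65], [-2.57, 2.57]. Speed limits (rad/s): [2.79, 2.79, 3.14, 3.14, 3.14, 3.14].

INTERFACE

Orientations are given as [roll, pitch, yaw] about the fixed x, y, z axes, in that order (R = Rz(yaw) Ry(pitch) Rx(roll)).
In Python, from plant import manip gives the robot as it stands.
- The arm moves only by the tool step_arm, never from a script. Its argument "deltas" is a list of rows, each a list of 3 entries, a list of its own where there are three numbers: the opening in per cent of the stroke, from 0 (shut) to 100 (fully open), then the shift along the tool's x, y, z in mm, then the turn, a rotation vector about the tool's x, y, z in degrees. In form: [[claw, [x, y, z], [rx, ry, rz]], ...]. A call has 1 to 20 rows; each row shifts and turns the commanded pose from where the row before left it, along the tool's axes as they then stand; what a row does not reach is not made up. A row lasts 1/10 s, in which the tool goes at most 50 mm and 8.59 degrees, less where a joint would pass 70% of its speed; a pose out of reach is approached as far as the arm can. A call is refused whole if a number of a shift passes 50 or a number of a turn 8.59, either way. A call with a gripper value outside its range is refused whole. The fingers move at their own pace and stop on an object; "grip_force" is the grip in N (left out, the last holds). Time passes only in rows, so rows that do not move let the fingers close. It gives the time, the measured TCP pose, the force and the opening at its end, in the units of the state.
- manip.get_obs(): the state, without advancing time (a new reading comes with each control period).
- manip.read_camera(name): name is "scene" or "top" or "wrist"; returns a dict with "image" (400x640x3 uint8, red, green, blue), "depth" (400x640 float32, m along the optical axis (not along the pixel's ray), 0 where there is no reading), "fovy" (degrees; the focal length in pixels is half the picture's height over the tangent of half this angle, whatever the lens; pixels are square), "cx", "cy" (the principal point, pixels), "position" and "rotation" of the camera in the world. Camera axes: x right, y up, looking along -z (the intrinsics and any distortion apply to the point x, -y, -z); pixel columns grow to the right and rows downward; lengths in m; the calibration is good to about 2 mm. A picture is of the moment at which its call begins.
- manip.job_done(): hands the job in, once; it reports no verdict.
The state is a dict: "clock": time; "joint_pos": joint angles; "qvel": joint speeds; "effort": joint torques, N m; "eef_pos": TCP position; "orientation": TCP orientation; "force": force on the tool from outside, world axes, zero at the start; "moment": the same for the moment, N m; "finger_gap": finger opening in m.
Only numpy, scipy, OpenCV 4.12 (cv2) and the standard library are available. Lean on these libraries where they do the work, as an engineer would, in place of code of your own. Each camera call takes 0.05 s, during which the arm holds its last target. There are 200 camera calls.

TASK

Get the bevelled wooden pull blanks ready for drilling their backs: they lie on the bench with their flat backs down. Lower the tip-over tray flat, lay every blank in it back down, one to a lane, then tip the tray right over by its bar so that they all tumble onto the landing bed with their backs up. Finish with every blank lying level in the V-notches of the cradle, back up and centred end to end over its two bars, the tray flat again, and the other tools on the bench left where they are.

Things in the scene. Friction and masses are not known exactly. Their poses are not given: they have to be found in the camera images.
- turnover: Tip-over station, fixed: plywood base 212 (its x) by 334 mm (its y), 12 mm thick; hinged tray on its +y half, landing bed on its -y half. Origin on the bench under the hinge line, which runs along its x at height 22 mm. Three lanes along y at x=-64, 0, +64 mm run through tray and bed.
- tray (a joint): Angle of the tray: 0 lying flat, pi/2 upright, stop at 2.0 rad leaning over the bed; positive lifts the outer (+y) end up and over. Stiff friction hinge (0.7 N m, up to 10 N at the bar): it stays at any angle and starts part way up. Blanks slide to the ledge, stand on end when it is upright and topple onto the bed 0.1 to 0.3 rad past upright.
- tray_floor (a point): On the tray's floor, middle lane, 80 mm from the hinge line. Tray flat: floor at height 26 mm, lanes 42 mm wide; in the station's y: ledge 12 mm high at 0..8 mm, lip 9 mm high at 146..153; battens between lanes, 14 mm high, only at 8..40 and 122..146, elsewhere there is room for fingers. A blank fits with its centre at y=65 to 90 mm. Axes as the station's when flat.
- tray_bar (a point): Middle of the tray's round steel grip bar, 12 mm thick, along the station's x, free for 110 mm, 38 mm beyond the tray's outer end. At tray angle a it is in the station frame at y=0.192 cos a - 0.014 sin a, z=0.022 + 0.192 sin a + 0.014 cos a (m). It can turn between the fingers, so the tool may point down throughout.
- bed (a point): Top of the landing bed, middle lane, 95 mm from the hinge line on the station's -y side, height 22 mm. Lanes 44 mm wide; in the station's y the battens between them, 18 mm high, stand only at -26..-58 and -129..-161 mm (room for fingers elsewhere), the end stop, 22 mm high, at -161 mm. Axes as the station's.
- cradle: Drilling cradle, fixed: base 112 (its x) by 206 mm (its y), 10 mm thick, origin under its centre; two wooden bars along y at x=-35 and +35 mm, 16 mm thick, tops 48 mm high, each with three 90 degree V-notches at y=-64, 0, +64 mm, 48 mm wide, apex at 24 mm. Blanks lie along its x. Seated back up, a blank's back and origin are 51 mm high. 54 mm are free between the bars.
- blank_0: Bevelled pull blank of plain wood (2 or 3 present): 110 mm long (its y), 36 wide (its x), 17 high, 60 g. Origin in the middle of the flat back, z out of the front. Sides upright for 9 mm from the back, then bevelled at 45 degrees to a front land 20 mm wide. Two small dark marks on the back. Lies firmly only on its back, or on the land (origin then on top). Grasp across 36 mm.
- blank_1: Bevelled pull blank of plain wood (2 or 3 present): 110 mm long (its y), 36 wide (its x), 17 high, 60 g. Origin in the middle of the flat back, z out of the front. Sides upright for 9 mm from the back, then bevelled at 45 degrees to a front land 20 mm wide. Two small dark marks on the back. Lies firmly only on its back, or on the land (origin then on top). Grasp across 36 mm.
- blank_2: Bevelled pull blank of plain wood (2 or 3 present): 110 mm long (its y), 36 wide (its x), 17 high, 60 g. Origin in the middle of the flat back, z out of the front. Sides upright for 9 mm from the back, then bevelled at 45 degrees to a front land 20 mm wide. Two small dark marks on the back. Lies firmly only on its back, or on the land (origin then on top). Grasp across 36 mm.
- caliper: Sliding caliper, 210 mm long, 76 mm wide, loose on the bench near the robot; leave it.
- cutter_16: Router cutter, 85 mm long, 18 mm thick, lying between the tray's bar end and the clamp jig; leave it.
- tape_roll: Roll of masking tape, 105 mm across, 25 mm high, lying flat at the back of the bench; leave it.
Not all that is in view belongs to the job. Leave any pink or turquoise look-alike of the blank_1 alone.

How it is judged:
By the outcome, as a careful person would: the job done as asked, in the order asked, and still so for the second after the job is handed in, with the robot touching nothing.
Of blank_0, blank_1, blank_2 only 2 to 3 are there at a start; the rules pass over those that are not, and their reading is None.
At some moment in a run one of blank_0, blank_1, blank_2 may be knocked a few centimetres aside while the robot is not near it.
Once in a run the grip may slacken for a moment while it holds something.
It also fails if it takes over 210 s, if anything falls off the work surface, if the arm or the gripper's body presses on something with over 40 N, if the wrist force passes 120 N, or if a joint passes its speed limit or range.

## Working session

There is one attempt and no reset: what is moved stays moved. The work goes in short steps, Python scripts to look and compute and a tool call to move; the robot and the scene stay as the last step left them, time stands still between calls to the robot, and variables do not carry over. Pictures are saved under pics/ and viewed, on a budget of 14 in all, crops included, one or two more only if the job needs it, and the job is handed in when it is done.

Besides the shell and the picture viewer there is one more tool, called after "Emit:" as name([rows], argument=value, ...), one row to a line, values as JSON. step_arm: Moves the arm, as the interface text tells. Its arguments: {"type":"object","properties":{"deltas":{"type":"array"},"grip_force":{"type":"number"}},"required":["deltas"]}

```bash
ls; mkdir -p pics; cat > h.py <<'E'
import numpy as np, cv2
from plant import manip
from scipy.spatial.transform import Rotation as R
def cam(n,save=None):
    c=manip.read_camera(n)
    if save: cv2.imwrite('pics/'+save,cv2.cvtColor(c['image'],cv2.COLOR_RGB2BGR))
    c['f']=200/np.tan(np.radians(c['fovy'])/2)
    return c
def ray(c,u,v):
    d=np.array([(u-c['cx'])/c['f'],-(v-c['cy'])/c['f'],-1.])
    return np.array(c['rotation']).reshape(3,3)@d
def onplane(c,u,v,z):
    d=ray(c,u,v);p=np.array(c['position']);return p+d*(z-p[2])/d[2]
def proj(c,P):
    q=np.array(c['rotation']).reshape(3,3).T@(np.array(P)-np.array(c['position']))
    return c['cx']+c['f']*q[0]/-q[2], c['cy']-c['f']*q[1]/-q[2]
def cloud(c):
    v,u=np.mgrid[0:400,0:640];d=c['depth']
    q=np.stack([(u-c['cx'])/c['f']*d,-(v-c['cy'])/c['f']*d,-d],-1)
    return q@np.array(c['rotation']).reshape(3,3).T+np.array(c['position'])
E
python3 - <<'E'
from h import *
o=manip.get_obs();print(o)
ims=[]
for n in('top','scene'):
    c=cam(n,n+'0.png');print(n,c['fovy'],c['cx'],c['cy'],c['position'],np.array(c['rotation']).round(3).tolist(),[k for k in c])
E
```

```text
pics
{'clock': 0.0, 'joint_pos': array([ 1.11489846e+00,  8.79424964e-02,  1.37230964e+00,  3.14994566e-05,
        1.68362285e+00, -1.03100073e-01]), 'qvel': array([-6.54284223e-04, -1.07894739e-03, -1.10555926e-03, -6.61949015e-05,
        1.12174142e-03,  3.38939080e-04]), 'effort': array([ 2.71856579e-04, -3.51868808e+01, -3.13268888e+01, -2.34775716e-04,
        1.08932279e-02, -3.96866676e-05]), 'eef_pos': array([0.18980158, 0.51565461, 0.23011789]), 'orientation': array([-3.13932567e+00, -2.66032368e-04,  2.78879807e+00]), 'force': array([-0.0380662 ,  0.44601766,  0.33031922]), 'moment': array([-0.03061375, -0.02851131, -0.04859062]), 'finger_gap': 0.08500086344522904}
top 46.91258445798649 321.8217361177143 205.78908331087848 [ 0.33984269 -0.01491776  1.3759224 ] [0.125, 0.003, -1.563] ['image', 'depth', 'fovy', 'cx', 'cy', 'position', 'rotation', 'f']
scene 43.297720696741784 325.60976763895417 196.82898103506872 [-0.09737947 -0.98033782  0.63900386] [1.101, 0.007, -0.555] ['image', 'depth', 'fovy', 'cx', 'cy', 'position', 'rotation', 'f']
```

View pics/top0.png

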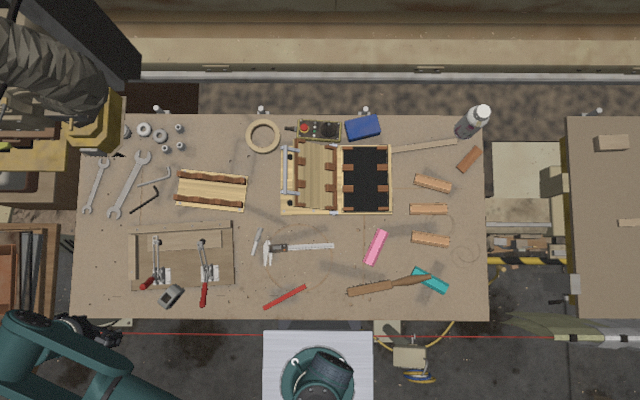

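View pics/scene0.png

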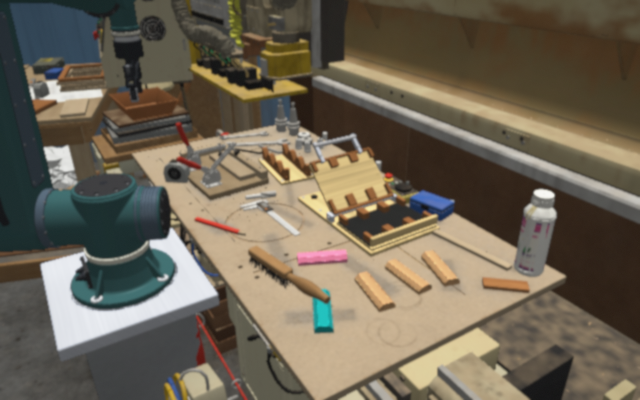

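Seen: three blanks at top-view (433,183), (429,209), (430,239), and a darker offcut at (469,158). The station is around (340,180) with its tray part way up, and the cradle is at (210,190). Next I'll measure these.

```bash
sed -i "s/    c\['f'\]=/    c['rotation']=R.from_euler('xyz',c['rotation']).as_matrix()\n    c['f']=/" h.py
python3 - <<'E'
from h import *
c=cam('top');im=c['image'];X=cloud(c)
np.save('top.npy',X)
hsv=cv2.cvtColor(im,cv2.COLOR_RGB2HSV)
# heights
z=X[...,2]
print('bench z',np.median(z[270:300,320:380]), 'px(mm)',np.linalg.norm(onplane(c,300,200,0)-onplane(c,301,200,0)))
m=((z>0.009)&(z<0.03)).astype(np.uint8); m[:,:405]=0; m[:,480:]=0; m[:165]=0;m[255:]=0
for k in cv2.findContours(m,cv2.RETR_EXTERNAL,cv2.CHAIN_APPROX_NONE)[0]:
    if cv2.contourArea(k)<150: continue
    r=cv2.minAreaRect(k); mk=np.zeros_like(m);cv2.drawContours(mk,[k],-1,1,-1)
    P=[onplane(c,*p,0.009)[:2].round(4).tolist() for p in cv2.boxPoints(r)]
    print('rect',r,onplane(c,*r[0],0.009).round(4),np.median(z[mk>0]),np.median(hsv[mk>0],0),P)
big=cv2.resize(im[110:255,160:480],None,fx=2.5,fy=2.5,interpolation=cv2.INTER_CUBIC)
zc=np.clip(z[110:255,160:480]/0.2*255,0,255).astype(np.uint8)
zc=cv2.applyColorMap(cv2.resize(zc,None,fx=2.5,fy=2.5,interpolation=cv2.INTER_NEAREST),cv2.COLORMAP_JET)
big=cv2.cvtColor(big,cv2.COLOR_RGB2BGR)
cv2.imwrite('pics/z1.png',np.vstack([big[:,:],zc])[:,:])
print(big.shape)
E
```

```text
bench z 0.0016025270362449717 px(mm) 0.0030143714986021856
rect ((429.5633850097656, 238.60702514648438), (38.4387092590332, 11.974278450012207), 9.162346839904785) [ 0.4163 -0.3287  0.009 ] 0.01630080358702779 [ 15.  98. 177.] [[0.4075, -0.2697], [0.4425, -0.2759], [0.4252, -0.3879], [0.3903, -0.3813]]
rect ((427.5, 208.5), (11.0, 37.0), 90.0) [ 0.5061 -0.3245  0.009 ] 0.0161302959912486 [ 15.  98. 180.] [[0.5222, -0.2696], [0.523, -0.3801], [0.49, -0.3792], [0.4891, -0.269]]
rect ((431.95159912109375, 182.6591796875), (37.643035888671875, 12.10400390625), 16.927515029907227) [ 0.5844 -0.3395  0.009 ] 0.01637533915315892 [ 15.  98. 177.] [[0.583, -0.2801], [0.6185, -0.2913], [0.5858, -0.3988], [0.5505, -0.3873]]
(362, 800, 3)
```

View pics/z1.png

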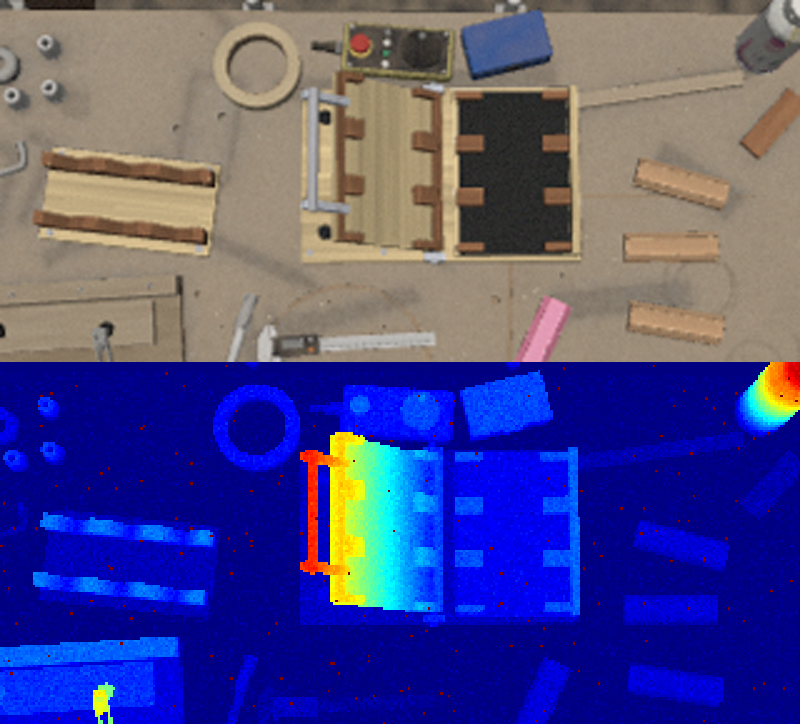

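Station, cradle and bar all show clearly: the tray is at left with the bar at crop (312,150), the bed at right, and the cradle at (130,195). Now I'll fit their poses.

```bash
python3 - <<'E'
from h import *
c=cam('top');X=cloud(c);z=X[...,2]-0.0016
def line(pts):
    vx,vy,x,y=cv2.fitLine(np.float32(pts),cv2.DIST_HUBER,0,.01,.01).ravel();return np.array([x,y]),np.array([vx,vy])
# station: front edge (low x): lowest row with z>6mm, h=12mm plane
E=[]
for u in range(285,390):
    if 330<=u<=338: continue
    r=np.where(z[195:225,u]>.006)[0]
    if len(r): E.append(onplane(c,u,195+r.max()+.5,.012)[:2])
p,d=line(E);d*=np.sign(d[1]);print('front edge',p,d,np.degrees(np.arctan2(-d[0],d[1])))
E2=[]
for v in range(150,208):
    r=np.where(z[v,375:400]>.006)[0]
    if len(r):E2.append(onplane(c,375+r.max()+.5,v,.012)[:2])
p2,d2=line(E2);d2*=np.sign(d2[0]);print('right edge',p2,d2,np.degrees(np.arctan2(d2[1],d2[0])))
E3=[]
for u in range(345,390):
    r=np.where(z[135:160,u]>.006)[0]
    if len(r):E3.append(onplane(c,u,135+r.min()-.5,.012)[:2])
p3,d3=line(E3);print('back edge',p3)
yaw=(np.arctan2(-d[0],d[1])*2+np.arctan2(d2[1],d2[0]))/3
ex=np.array([np.cos(yaw),np.sin(yaw)]);ey=np.array([-ex[1],ex[0]])
xm=(p@ex+p3@ex)/2;y0=p2@ey+.167
print('yaw deg',np.degrees(yaw),'width',p3@ex-p@ex);S=xm*ex+y0*ey;print('station',S)
# bar
m=(z>.10);m[:,:275]=0;m[:,295:]=0;m[:140]=0;m[200:]=0
m2=m&(X[...,1]>X[...,1][m].max()-.016)
B=X[m2];B=B[abs(B[:,0]-S[0])<.05]
q=(B[:,:2]-S);print('bar st. x,y,z(top)',np.median(q@ex),np.median(q@ey),np.percentile(B[:,2]-.0016,[50,80,95]),len(B))
# cradle base
m=(z>.006)&(z<.07);m[:,:165]=0;m[:,255:]=0;m[:160]=0;m[218:]=0
k=max(cv2.findContours(m.astype(np.uint8),cv2.RETR_EXTERNAL,cv2.CHAIN_APPROX_NONE)[0],key=cv2.contourArea)
r=cv2.minAreaRect(k);print(r,[onplane(c,*q,.01)[:2].round(4).tolist() for q in cv2.boxPoints(r)],onplane(c,*r[0],.01))
T=(z>.036)&m
k=[q for q in cv2.findContours(cv2.morphologyEx(T.astype(np.uint8),cv2.MORPH_CLOSE,np.ones((3,13))),cv2.RETR_EXTERNAL,cv2.CHAIN_APPROX_NONE)[0] if len(q)>20]
for q in k:
    r=cv2.minAreaRect(q);print('bar',r,onplane(c,*r[0],.046),[onplane(c,*q,.046)[:2].round(4).tolist() for q in cv2.boxPoints(r)])
E
```

```text
front edge [ 0.4859567  -0.05318225] [-0.01030875  0.9999469 ] 0.59065855
right edge [ 0.5888144  -0.21665207] [0.9999238  0.01234117] 0.70711505
back edge [ 0.7230923  -0.13516384]
yaw deg 0.6294774 width 0.23622069
station [ 0.6040334  -0.04947477]
bar st. x,y,z(top) 0.0073692208669255636 0.14193785014306803 [0.16536437 0.16753097 0.16943405] 119
((209.82928466796875, 190.0365753173828), (72.3326644897461, 37.43628692626953), 6.34019136428833) [[0.5117, 0.4396], [0.6251, 0.4327], [0.6022, 0.2146], [0.4893, 0.2238]] [0.55679428 0.32756509 0.01      ]
bar ((206.95379638671875, 199.92739868164062), (68.78838348388672, 5.99211311340332), 6.170175075531006) [0.52183473 0.3258072  0.046     ] [[0.5232, 0.4266], [0.5408, 0.4256], [0.5205, 0.2251], [0.503, 0.2264]]
bar ((210.0054931640625, 176.4479522705078), (68.35916900634766, 6.124059677124023), 6.009006023406982) [0.59142606 0.31957076 0.046     ] [[0.5923, 0.4204], [0.6105, 0.4194], [0.5906, 0.2188], [0.5725, 0.2202]]
```

Emit:
step_arm([
  [35,[0,0,-15],[0,0,-7]],
  [35,[0,0,-15],[0,0,-7]],
  [35,[0,0,-15],[0,0,-7]],
  [35,[-30,-33,-2],[0,0,0]],
  [35,[-30,-33,-2],[0,0,0]],
  [35,[-30,-33,-2],[0,0,0]],
  [35,[-30,-33,-2],[0,0,0]],
  [35,[-30,-33,-2],[0,0,0]],
  [35,[-30,-33,-2],[0,0,0]],
  [35,[-30,-33,-2],[0,0,0]],
  [35,[-30,-33,-2],[0,0,0]],
  [35,[-30,-33,-2],[0,0,0]],
  [35,[-30,-33,-2],[0,0,0]],
  [35,[-30,-33,-2],[0,0,0]],
  [35,[-30,-33,-2],[0,0,0]],
  [35,[-30,-33,-2],[0,0,0]],
  [35,[0,0,0],[0,0,0]],
  [35,[0,0,0],[0,0,0]],
])

```text
clock: 2.0
eef_pos: [0.5861, 0.0917, 0.3012]
orientation: [3.141, -0.002, -3.13]
force: [-0.4, -0.2, -0.2]
finger_gap: 0.0297
```

```bash
python3 - <<'E'
from h import *
c=cam('wrist','w1.png');o=manip.get_obs();print(c['position'],c['fovy'],o['eef_pos'],o['orientation'],o['finger_gap'])
X=cloud(c);np.save('w1.npy',X)
m=(X[...,2]>.14)&(X[...,2]<.19)&(c['depth']>0);P=X[m]
print(len(P),np.percentile(P,[1,50,99],axis=0))
# bar profile: highest points per x-bin
for x0 in np.arange(.54,.66,.02):
    b=P[abs(P[:,0]-x0)<.008]
    if len(b): print(x0.round(2),np.percentile(b,[3,50,97],axis=0)[:,1:].round(4).tolist(),len(b))
E
```

```text
[0.51690839 0.09043518 0.44377934] 64.56358951306238 [0.58562304 0.0926699  0.30181296] [ 3.14100160e+00 -1.32090100e-03 -3.12812587e+00] 0.0296141985468164
2527 [[ 0.52741292 -0.06725686  0.14184937]
 [ 0.58690172  0.08826855  0.16588905]
 [ 0.83356713  0.10142879  0.16920719]]
0.54 [[0.0624, 0.1433], [0.0863, 0.1653], [0.0991, 0.1689]] 454
0.56 [[0.0837, 0.1634], [0.089, 0.1662], [0.0944, 0.1682]] 236
0.58 [[0.0837, 0.1623], [0.0892, 0.1662], [0.0946, 0.168]] 228
0.6 [[0.0848, 0.1635], [0.0899, 0.1665], [0.095, 0.1682]] 198
0.62 [[0.0849, 0.1636], [0.0901, 0.1662], [0.0952, 0.168]] 190
0.64 [[0.0742, 0.1439], [0.0898, 0.1659], [0.0976, 0.1683]] 239
```

View pics/w1.png

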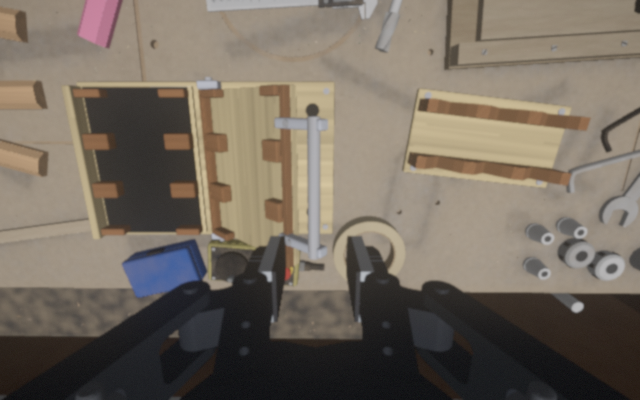

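```bash
cat >> h.py <<'E'
def corners(c,poly,z):
    g=cv2.cvtColor(c['image'],cv2.COLOR_RGB2GRAY)
    p=cv2.cornerSubPix(g,np.float32(poly).reshape(-1,1,2),(4,4),(-1,-1),(3,30,.05)).reshape(-1,2)
    return p,np.array([onplane(c,*q,z) for q in p])
E
python3 - <<'E'
from h import *
c=cam('wrist')
p,w=corners(c,[(335,83),(334,233)],.012);print('station +y corners',p.round(1).tolist(),w[:,:2].round(4).tolist())
p,w=corners(c,[(418,90),(404,172),(553,187)],.010);print('cradle corners',p.round(1).tolist(),w[:,:2].round(4).tolist())
X=np.load('w1.npy')
# cradle bars from depth: points higher than .036
P=X.reshape(-1,3);d=P[(P[:,2]>.038)&(P[:,2]<.06)&(P[:,0]>.46)&(P[:,0]<.65)&(P[:,1]>.19)&(P[:,1]<.45)]
for lo,hi in((.47,.557),(.557,.64)):
    b=d[(d[:,0]>lo)&(d[:,0]<hi)];print(len(b),b[:,:2].mean(0),np.percentile(b,[2,98],axis=0).round(4).tolist())
    q=np.float32(b[:,:2]);f=cv2.fitLine(q,cv2.DIST_HUBER,0,.01,.01).ravel();print(f)
# end stop/bed
d=P[(P[:,2]>.018)&(P[:,2]<.05)&(P[:,0]>.48)&(P[:,0]<.71)&(P[:,1]>-.23)&(P[:,1]<-.19)]
print('stop',np.percentile(d,[3,50,97],axis=0))
E
```

```text
station +y corners [[332.3999938964844, 82.0999984741211], [334.0, 233.0]] [[0.4879, 0.1132], [0.697, 0.1213]]
cradle corners [[418.0, 89.0999984741211], [402.20001220703125, 170.60000610351562], [556.0, 184.39999389648438]] [[0.4949, 0.2249], [0.603, 0.214], [0.6199, 0.4333]]
1344 [0.52481444 0.32657472] [[0.5093, 0.2259, 0.0384], [0.5402, 0.422, 0.0492]]
[0.10281916 0.9947001  0.5248144  0.3265747 ]
1219 [0.59393552 0.31961712] [[0.578, 0.2188, 0.0383], [0.6096, 0.4146, 0.0492]]
[0.10232776 0.99475074 0.59393555 0.31961712]
stop [[ 0.50176044 -0.21211439  0.02038221]
 [ 0.58574807 -0.20370632  0.03806694]
 [ 0.68464896 -0.1909529   0.04438795]]
```

The wrist view shows the bar at (313,190) px, the bed at left and the cradle at right. The bar centre comes out at (0.59, 0.0897, 0.162), so the tray angle is about 0.74 rad. I'll descend and grip the bar.

Emit:
step_arm([
  [35,[-5,-3,25],[0,0,0]],
  [35,[0,0,25],[0,0,0]],
  [35,[0,0,25],[0,0,0]],
  [35,[0,0,25],[0,0,0]],
  [35,[0,0,20],[0,0,0]],
  [35,[0,0,15],[0,0,0]],
  [35,[0,0,12],[0,0,0]],
  [35,[0,0,10],[0,0,0]],
  [35,[0,0,0],[0,0,0]],
  [0,[0,0,0],[0,0,0]],
  [0,[0,0,0],[0,0,0]],
  [0,[0,0,0],[0,0,0]],
  [0,[0,0,0],[0,0,0]],
  [0,[0,0,0],[0,0,0]],
], grip_force=70)

```text
clock: 3.5
eef_pos: [0.5915, 0.0898, 0.1465]
orientation: [3.141, 0.002, -3.128]
force: [0.1, 1.2, 3.7]
finger_gap: 0.0093
```

```bash
cat > arc.py <<'E'
# rows (dy,dz world mm) along the bar's arc
import numpy as np,sys
a0,a1,n=float(sys.argv[1]),float(sys.argv[2]),int(sys.argv[3])
a=np.linspace(a0,a1,n+1);y=192*np.cos(a)-14*np.sin(a);z=22+192*np.sin(a)+14*np.cos(a)
print([[round(float(u),1),round(float(-w),1)] for u,w in zip(np.diff(y),np.diff(z))],'end',y[-1],z[-1],'start',y[0],z[0])
E
python3 arc.py .738 0 18
```

```text
[[5.6, 5.6], [5.4, 5.8], [5.1, 6.0], [4.9, 6.2], [4.6, 6.4], [4.4, 6.6], [4.1, 6.8], [3.8, 6.9], [3.5, 7.1], [3.2, 7.2], [2.9, 7.3], [2.6, 7.4], [2.3, 7.5], [2.0, 7.6], [1.7, 7.7], [1.4, 7.8], [1.1, 7.8], [0.7, 7.9]] end 192.0 36.0 start 132.62527131281726 161.5368675626682
```

Emit:
step_arm([
  [0,[0,0,0],[0,0,0]],
  [0,[0,5.6,5.6],[0,0,0]],
  [0,[0,5.4,5.8],[0,0,0]],
  [0,[0,5.1,6],[0,0,0]],
  [0,[0,4.9,6.2],[0,0,0]],
])

```text
clock: 4.0
eef_pos: [0.5912, 0.1105, 0.1227]
orientation: [-3.141, 0.002, -3.128]
force: [-1.0, -0.4, 5.9]
finger_gap: 0.0095
```

Emit:
step_arm([
  [0,[0,4.6,6.4],[0,0,0]],
  [0,[0,4.4,6.6],[0,0,0]],
  [0,[0,4.1,6.8],[0,0,0]],
  [0,[0,3.8,6.9],[0,0,0]],
  [0,[0,3.5,7.1],[0,0,0]],
  [0,[0,3.2,7.2],[0,0,0]],
  [0,[0,2.9,7.3],[0,0,0]],
  [0,[0,2.6,7.4],[0,0,0]],
  [0,[0,2.3,7.5],[0,0,0]],
  [0,[0,2,7.6],[0,0,0]],
  [0,[0,1.7,7.7],[0,0,0]],
  [0,[0,1.4,7.8],[0,0,0]],
  [0,[0,1.1,7.8],[0,0,0]],
  [0,[0,0.5,6],[0,0,0]],
  [0,[0,0,0],[0,0,0]],
])

```text
clock: 5.5
eef_pos: [0.5906, 0.1489, 0.0204]
orientation: [3.141, 0.001, -3.128]
force: [6.0, 2.3, -0.4]
finger_gap: 0.0096
```

Emit:
step_arm([
  [0,[0,0,2],[0,0,0]],
  [0,[0,0,1],[0,0,0]],
  [0,[0,0,0],[0,0,0]],
])

```text
clock: 5.8
eef_pos: [0.5906, 0.149, 0.0189]
orientation: [3.141, 0.001, -3.128]
force: [4.7, 1.7, 3.4]
finger_gap: 0.0092
```

Emit:
step_arm([
  [35,[0,0,0],[0,0,0]],
  [35,[0,0,0],[0,0,0]],
  [35,[0,0,-15],[0,0,0]],
  [35,[0,0,-30],[0,0,0]],
  [35,[0,0,-45],[0,0,0]],
  [35,[0,0,-45],[0,0,0]],
  [35,[0,0,-45],[0,0,0]],
  [35,[0,0,-45],[0,0,0]],
  [35,[0,0,-25],[0,0,0]],
  [35,[0,-40,0],[0,0,0]],
  [35,[0,-30,0],[0,0,0]],
  [35,[0,0,0],[0,0,0]],
  [35,[0,0,0],[0,0,0]],
])

```text
clock: 7.1
eef_pos: [0.5905, 0.0784, 0.2689]
orientation: [3.141, -0.001, -3.129]
force: [-0.2, 1.2, -0.8]
finger_gap: 0.0301
```

```bash
python3 - <<'E'
from h import *
c=cam('wrist','w2.png');o=manip.get_obs();print(o['eef_pos'],o['force'])
P=cloud(c).reshape(-1,3)
np.save('w2.npy',P)
# tray floor heights vs y along middle lane x~.592
for y in np.arange(-.20,.17,.01):
    b=P[(abs(P[:,0]-.592)<.008)&(abs(P[:,1]-y)<.004)&(P[:,2]<.1)]
    if len(b): print(y.round(3),np.median(b[:,2]).round(4),end=' | ')
print()
for y in (0.0,.03,.1,):
  for x in np.arange(.48,.71,.008):
    b=P[(abs(P[:,0]-x)<.004)&(abs(P[:,1]-y)<.005)&(P[:,2]<.1)]
    if len(b): print(x.round(3),np.median(b[:,2]).round(3),end=' ')
  print()
E
```

```text
[0.59059267 0.07904923 0.26870131] [-0.44118835  0.41660572  0.67986831]
-0.2 0.0233 | -0.19 0.0214 | -0.18 0.0215 | -0.17 0.0214 | -0.16 0.0215 | -0.15 0.0217 | -0.14 0.0215 | -0.13 0.0215 | -0.12 0.0215 | -0.11 0.0214 | -0.1 0.0215 | -0.09 0.0217 | -0.08 0.0215 | -0.07 0.0176 | -0.06 0.0119 | -0.05 0.0114 | -0.04 0.0375 | -0.03 0.0255 | -0.02 0.0258 | -0.01 0.0259 | 0.0 0.0257 | 0.01 0.026 | 0.02 0.0263 | 0.03 0.0263 | 0.04 0.0264 | 0.05 0.0262 | 0.06 0.0262 | 0.07 0.0263 | 0.08 0.0264 | 0.09 0.0267 | 0.1 0.0268 | 0.11 0.035 | 0.12 -0.0002 | 0.13 -0.0002 | 0.14 -0.0001 | 0.15 0.0419 | 0.16 -0.0005 | 
0.48 -0.0 0.488 0.011 0.496 0.012 0.504 0.026 0.512 0.026 0.52 0.026 0.528 0.026 0.536 0.026 0.544 0.026 0.552 0.026 0.56 0.027 0.568 0.026 0.576 0.026 0.584 0.026 0.592 0.026 0.6 0.026 0.608 0.026 0.616 0.026 0.624 0.027 0.632 0.027 0.64 0.026 0.648 0.026 0.656 0.026 0.664 0.026 0.672 0.026 0.68 0.027 0.688 0.027 0.696 0.012 0.704 -0.0 
0.48 -0.0 0.488 0.011 0.496 0.012 0.504 0.026 0.512 0.026 0.52 0.026 0.528 0.026 0.536 0.026 0.544 0.026 0.552 0.026 0.56 0.026 0.568 0.026 0.576 0.026 0.584 0.026 0.592 0.026 0.6 0.026 0.608 0.026 0.616 0.026 0.624 0.026 0.632 0.026 0.64 0.026 0.648 0.026 0.656 0.026 0.664 0.026 0.672 0.026 0.68 0.026 0.688 0.027 
0.48 -0.0 0.488 0.011 0.496 0.013 0.504 0.039 0.512 0.027 0.52 0.027 0.528 0.031 0.536 0.036 0.544 0.027 0.552 0.039 0.56 0.04 0.568 0.04 0.576 0.027 0.584 0.027 0.592 0.027 0.6 0.027 0.608 0.027 0.616 0.038 0.624 0.041 0.632 0.04 0.64 0.028 0.648 0.028 0.656 0.028 0.664 0.027 0.672 0.027 0.68 0.038 0.688 0.04 0.704 -0.0
```

View pics/w2.png

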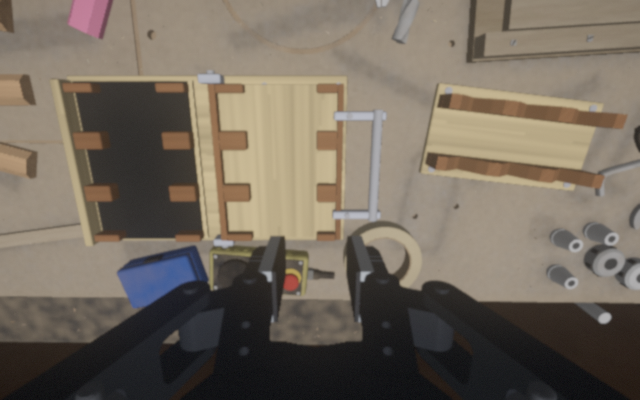

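The picture shows the tray lying flat, with its floor at (265,160) px and the bar at (375,165). I'll refine the lane centres from the battens, then go to the blanks.

```bash
python3 - <<'E'
import numpy as np
P=np.load('w2.npy')
for (y0,y1) in((-.027,-.010),(.085,.10),(-.095,-.078),(-.198,-.178)):
    b=P[(P[:,1]>y0)&(P[:,1]<y1)&(P[:,2]>.033)&(P[:,2]<.05)&(P[:,0]>.48)&(P[:,0]<.71)]
    for lo,hi in((.48,.535),(.535,.59),(.60,.65),(.665,.71)):
        q=b[(b[:,0]>lo)&(b[:,0]<hi)][:,0]
        if len(q): print(y0,'x',np.percentile(q,[2,98]).round(4),'c',((q.min()+q.max())/2).round(4),len(q))
b=P[(P[:,2]>.036)&(P[:,2]<.046)&(P[:,1]>.125)&(P[:,1]<.18)&(P[:,0]>.54)&(P[:,0]<.65)]
print('bar',np.cov(b.T)[0,1]/np.cov(b.T)[0,0],b.mean(0))
E
```

```text
-0.027 x [0.5002 0.5087] c 0.5044 138
-0.027 x [0.5515 0.5722] c 0.5619 276
-0.027 x [0.615  0.6359] c 0.6256 253
-0.027 x [0.6787 0.688 ] c 0.6835 118
0.085 x [0.4977 0.5332] c 0.516 145
0.085 x [0.5501 0.5708] c 0.5532 250
0.085 x [0.6137 0.6343] c 0.6242 224
0.085 x [0.6773 0.6862] c 0.6818 107
-0.095 x [0.4999 0.5085] c 0.5042 138
-0.095 x [0.5535 0.5719] c 0.5628 244
-0.095 x [0.6168 0.6354] c 0.6263 223
-0.095 x [0.6806 0.6902] c 0.6853 119
-0.198 x [0.5012 0.5097] c 0.5054 160
-0.198 x [0.5547 0.5732] c 0.564 292
-0.198 x [0.6181 0.6367] c 0.6274 263
-0.198 x [0.682  0.6915] c 0.6868 143
bar -0.01485294211205696 [0.59616886 0.14760523 0.04141055]
```

Emit:
step_arm([
  [55,[10,-44,0],[0,0,0]],
  [55,[10,-44,0],[0,0,0]],
  [55,[10,-44,0],[0,0,0]],
  [55,[10,-44,0],[0,0,0]],
  [55,[10,-44,0],[0,0,0]],
  [55,[10,-44,0],[0,0,0]],
  [55,[10,-44,0],[0,0,0]],
  [55,[10,-44,0],[0,0,8.2]],
  [55,[0,0,0],[0,0,8.2]],
  [55,[0,0,0],[0,0,8.2]],
  [55,[0,0,0],[0,0,8.2]],
  [55,[0,0,0],[0,0,8.2]],
  [55,[0,0,0],[0,0,8.2]],
  [55,[0,0,0],[0,0,8.2]],
  [55,[0,0,0],[0,0,8.2]],
  [55,[0,0,0],[0,0,8.2]],
  [55,[0,0,0],[0,0,8.2]],
  [55,[0,0,0],[0,0,8.2]],
  [55,[0,0,0],[0,0,0]],
])

```text
clock: 9.05
eef_pos: [0.5164, -0.2731, 0.2684]
orientation: [-3.141, -0.001, 1.583]
force: [-0.2, -0.8, -0.0]
finger_gap: 0.0468
```

```bash
cat > blanks.py <<'E'
from h import *
import sys
c=cam('wrist',sys.argv[1] if len(sys.argv)>1 else None);o=manip.get_obs();print('eef',o['eef_pos'].round(4),o['orientation'].round(4),o['force'].round(1))
hsv=cv2.cvtColor(c['image'],cv2.COLOR_RGB2HSV);X=cloud(c);z=X[...,2]
z0,z1=(float(sys.argv[2]),float(sys.argv[3])) if len(sys.argv)>3 else (.009,.03)
zp=float(sys.argv[4]) if len(sys.argv)>4 else .017
m=((z>z0)&(z<z1)&(hsv[...,0]>7)&(hsv[...,0]<24)&(hsv[...,1]>50)&(hsv[...,2]>90)).astype(np.uint8)
m=cv2.morphologyEx(m,cv2.MORPH_OPEN,np.ones((3,3)))
yaw=o['orientation'][2]
for k in cv2.findContours(m,cv2.RETR_EXTERNAL,cv2.CHAIN_APPROX_NONE)[0]:
    if cv2.contourArea(k)<600: continue
    Q=np.float32([X[v,u,:2] for u,v in k[:,0]])
    mk=np.zeros_like(m);cv2.drawContours(mk,[k],-1,1,-1);Q=np.float32(X[(mk&m)>0][:,:2])
    lo=np.percentile(Q,[1,99],axis=0)
    r=cv2.minAreaRect(Q);b=cv2.boxPoints(r);e=b[1]-b[0] if np.linalg.norm(b[1]-b[0])>np.linalg.norm(b[2]-b[1]) else b[2]-b[1]
    a=(np.degrees(np.arctan2(e[1],e[0]))+360)%180
    if not(.06<max(r[1])<.14): continue
    print('blank c',np.round(r[0],4),'mean',Q.mean(0).round(4),'size',np.round(r[1],4),'axis deg',round(float(a),1),'z',np.median(z[mk>0]).round(4),'px',k[:,0].mean(0).round(),'V',np.median(hsv[mk>0],0))
E
python3 blanks.py w3.png
```

```text
eef [ 0.5164 -0.2733  0.2685] [-3.1413e+00 -8.0000e-04  1.5855e+00] [ 0.4 -0.  -0. ]
blank c [ 0.5859 -0.3404] mean [ 0.5853 -0.336 ] size [0.1103 0.0355] axis deg 74.3 z 0.0161 px [366. 212.] V [ 16.  85. 168.]
blank c [ 0.4178 -0.3294] mean [ 0.4192 -0.3269] size [0.1105 0.0349] axis deg 80.5 z 0.016 px [241. 201.] V [ 16.  85. 167.]
blank c [ 0.5085 -0.3257] mean [ 0.5085 -0.3228] size [0.0353 0.1099] axis deg 90.9 z 0.016 px [308. 200.] V [ 16.  85. 167.]
blank c [ 0.4943 -0.154 ] mean [ 0.4939 -0.1502] size [0.0087 0.1273] axis deg 91.0 z 0.012 px [297.  58.] V [ 20.  68. 164.]
```

View pics/w3.png

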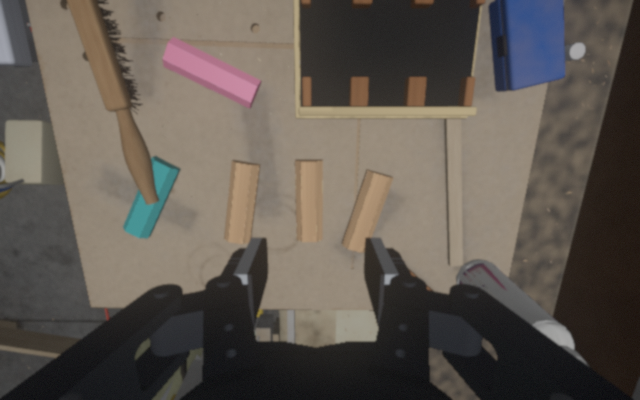

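Three blanks confirmed at wrist px (241,201), (308,200) and (366,212). The lane centres at y=0.035 are x=0.529, 0.593 and 0.657. I'll pick the middle blank first.

Emit:
step_arm([
  [60,[-17,-3,30],[0,0,0]],
  [60,[-17,-3,30],[0,0,0]],
  [60,[-18,-3,30],[0,0,0]],
  [60,[0,0,30],[0,0,0]],
  [60,[0,0,30],[0,0,0]],
  [60,[0,0,30],[0,0,0]],
  [60,[0,0,30],[0,0,0]],
  [60,[0,0,25],[0,0,0]],
  [60,[0,0,15],[0,0,0]],
  [60,[0,0,10],[0,0,0]],
  [60,[0,0,5],[0,0,0]],
  [60,[0,0,1],[0,0,0]],
  [60,[0,0,0],[0,0,0]],
  [30,[0,0,0],[0,0,0]],
  [30,[0,0,0],[0,0,0]],
  [30,[0,0,0],[0,0,0]],
  [30,[0,0,0],[0,0,0]],
], grip_force=50)

```text
clock: 10.8
eef_pos: [0.5084, -0.3272, 0.0043]
orientation: [3.139, 0.002, 1.581]
force: [-0.2, 0.1, 6.2]
finger_gap: 0.0341
```

Emit:
step_arm([
  [30,[0,0,-15],[0,0,0]],
  [30,[0,0,-30],[0,0,0]],
  [30,[0,0,-35],[0,0,0]],
  [30,[30,7.3,-20],[0,0,0]],
  [30,[30,7.3,0],[0,0,0]],
  [30,[30,7.3,0],[0,0,0]],
  [30,[30,7.3,0],[0,0,0]],
  [30,[30,7.3,0],[0,0,0]],
  [30,[30,7.3,0],[0,0,0]],
  [30,[30,7.3,0],[0,0,0]],
  [30,[30,7.3,0],[0,0,0]],
  [30,[30,7.3,0],[0,0,0]],
  [30,[30,7.3,0],[0,0,0]],
  [30,[30,7.3,0],[0,0,0]],
  [30,[30,7.3,0],[0,0,0]],
  [30,[0,0,20],[0,0,0]],
  [30,[0,0,20],[0,0,0]],
  [30,[0,0,0],[0,0,0]],
  [30,[0,0,0],[0,0,0]],
])

```text
clock: 12.7
eef_pos: [0.5909, 0.0344, 0.0625]
orientation: [-3.14, -0.0, 1.581]
force: [0.2, 0.2, -1.0]
finger_gap: 0.034
```

Emit:
step_arm([
  [30,[0,2,10],[0,0,0]],
  [30,[0,0,10],[0,0,0]],
  [30,[0,0,6],[0,0,0]],
  [30,[0,0,4],[0,0,0]],
  [30,[0,0,0],[0,0,0]],
  [30,[0,0,0],[0,0,0]],
])

```text
clock: 13.3
eef_pos: [0.5935, 0.0344, 0.0327]
orientation: [3.141, -0.0, 1.581]
force: [0.1, 0.7, -1.1]
finger_gap: 0.0338
```

Emit:
step_arm([
  [30,[0,0,2],[0,0,0]],
  [30,[0,0,0],[0,0,0]],
  [53,[0,0,0],[0,0,0]],
  [53,[0,0,0],[0,0,0]],
  [53,[0,0,-10],[0,0,0]],
  [53,[0,0,-30],[0,0,0]],
  [53,[0,0,-35],[0,0,0]],
  [60,[-20,-5,-35],[0,0,0]],
  [60,[-35,-7,-35],[0,0,0]],
  [60,[-40,-7,-35],[0,0,0]],
  [60,[-40,-7,-10],[0,0,0]],
  [60,[-40,-7,0],[0,0,0]],
  [60,[-40,-7,0],[0,0,0]],
  [60,[-40,-7,0],[0,0,0]],
  [60,[-25,-7,0],[0,0,0]],
  [60,[0,0,0],[0,0,0]],
  [60,[0,0,0],[0,0,0]],
])

```text
clock: 15.0
eef_pos: [0.5426, -0.2436, 0.2189]
orientation: [3.141, -0.0, 1.58]
force: [0.0, 0.4, -0.4]
finger_gap: 0.0512
```

```bash
python3 blanks.py w4.png; python3 blanks.py w4b.png .035 .05
```

```text
eef [ 0.5429 -0.2428  0.2188] [ 3.1407e+00 -5.0000e-04  1.5813e+00] [0.2 0.  0.3]
blank c [ 0.5859 -0.3402] mean [ 0.5855 -0.3371] size [0.1103 0.0359] axis deg 74.7 z 0.016 px [350. 247.] V [ 16.  84. 173.]
blank c [ 0.4182 -0.329 ] mean [ 0.4197 -0.323 ] size [0.1102 0.0354] axis deg 81.4 z 0.016 px [210. 234.] V [ 16.  84. 173.]
blank c [ 0.494  -0.1417] mean [ 0.4936 -0.1377] size [0.0084 0.1324] axis deg 90.8 z 0.0119 px [268.  68.] V [ 20.  67. 172.]
eef [ 0.543  -0.2424  0.2188] [ 3.1408e+00 -3.0000e-04  1.5822e+00] [ 0.1  0.2 -0.7]
```

Emit:
step_arm([
  [60,[-33,14,10],[0,0,0]],
  [60,[-33,14,20],[0,0,0]],
  [60,[-32,14,25],[0,0,0]],
  [60,[0,0,25],[0,0,8.05]],
  [60,[0,0,25],[0,0,8.05]],
  [60,[0,0,30],[0,0,0]],
  [60,[0,0,25],[0,0,0]],
  [60,[0,0,20],[0,0,0]],
  [60,[0,0,15],[0,0,0]],
  [60,[0,0,10],[0,0,0]],
  [60,[0,0,7],[0,0,0]],
  [60,[0,0,5],[0,0,0]],
  [60,[0,0,0],[0,0,0]],
  [30,[0,0,0],[0,0,0]],
  [30,[0,0,0],[0,0,0]],
  [30,[0,0,0],[0,0,0]],
  [30,[0,0,0],[0,0,0]],
])

```text
clock: 16.8
eef_pos: [0.5864, -0.3415, 0.0025]
orientation: [3.139, 0.001, 1.3]
force: [-0.7, 0.2, 3.7]
finger_gap: 0.0341
```

Emit:
step_arm([
  [30,[0,0,-15],[0,0,0]],
  [30,[0,0,-30],[0,0,0]],
  [30,[0,0,-35],[0,0,-8.1]],
  [30,[0,0,-20],[0,0,-8.1]],
  [30,[31.3,6.3,0],[0,0,0]],
  [30,[31.3,6.3,0],[0,0,0]],
  [30,[31.3,6.3,0],[0,0,0]],
  [30,[31.3,6.3,0],[0,0,0]],
  [30,[31.3,6.3,0],[0,0,0]],
  [30,[31.3,6.3,0],[0,0,0]],
  [30,[31.3,6.3,0],[0,0,0]],
  [30,[31.3,6.3,0],[0,0,0]],
  [30,[31.3,6.3,0],[0,0,0]],
  [30,[31.3,6.3,0],[0,0,0]],
  [30,[31.3,6.3,0],[0,0,0]],
  [30,[31.3,6.3,0],[0,0,0]],
  [30,[0,0,20],[0,0,0]],
  [30,[0,0,20],[0,0,0]],
  [30,[0,0,0],[0,0,0]],
  [30,[0,0,0],[0,0,0]],
])

```text
clock: 18.8
eef_pos: [0.6564, 0.0355, 0.0613]
orientation: [-3.14, -0.0, 1.583]
force: [0.7, -0.5, -0.9]
finger_gap: 0.034
```

```bash
python3 -c "
from h import *
cam('scene','s2.png')"
```

View pics/s2.png

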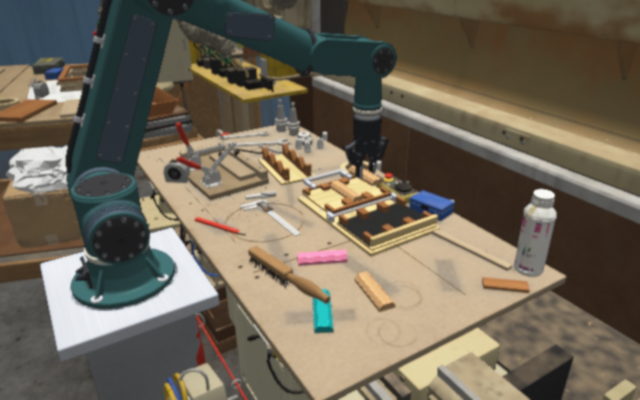

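The scene view shows the first blank in the middle lane near (340,190), the second one held over the far lane, and the third still at (373,290). Placing the second.

Emit:
step_arm([
  [30,[0,0.5,10],[0,0,0]],
  [30,[0,0,10],[0,0,0]],
  [30,[0,0,6],[0,0,0]],
  [30,[0,0,4],[0,0,0]],
  [30,[0,0,2],[0,0,0]],
  [30,[0,0,0],[0,0,0]],
  [53,[0,0,0],[0,0,0]],
  [53,[0,0,0],[0,0,0]],
  [53,[0,0,-10],[0,0,0]],
  [53,[0,0,-30],[0,0,0]],
  [53,[0,0,-40],[0,0,0]],
  [60,[0,-10,-45],[0,0,0]],
  [60,[0,-20,-40],[0,0,0]],
  [60,[0,0,0],[0,0,0]],
  [60,[0,0,0],[0,0,0]],
])

```text
clock: 20.35
eef_pos: [0.6281, 0.0352, 0.1976]
orientation: [3.136, 0.0, 1.583]
force: [0.8, -0.8, -1.5]
finger_gap: 0.0516
```

```bash
python3 blanks.py w5.png .037 .055; python3 blanks.py w5.png .01 .03
```

```text
eef [0.6273 0.0352 0.195 ] [ 3.1403 -0.      1.5828] [-0.5  0.3 -1.4]
blank c [0.6604 0.0352] mean [0.66   0.0383] size [0.0312 0.1101] axis deg 90.8 z 0.0423 px [347. 176.] V [ 16.  85. 178.]
blank c [0.5945 0.0355] mean [0.5948 0.0385] size [0.0315 0.1099] axis deg 90.6 z 0.0423 px [279. 176.] V [ 16.  84. 179.]
eef [0.6268 0.0352 0.1932] [-3.1400e+00 -2.0000e-04  1.5828e+00] [-0.7 -0.2  0.1]
blank c [ 0.6294 -0.063 ] mean [ 0.6298 -0.0639] size [0.1197 0.0186] axis deg 0.6 z 0.0124 px [316. 261.] V [ 20.  68. 185.]
blank c [0.6456 0.0341] mean [0.636  0.0414] size [0.0668 0.1381] axis deg 90.7 z 0.0257 px [329. 173.] V [ 20.  67. 186.]
blank c [0.5508 0.033 ] mean [0.5391 0.0376] size [0.1259 0.1383] axis deg 90.8 z 0.0256 px [242. 173.] V [ 21.  66. 188.]
blank c [0.7256 0.1565] mean [0.7243 0.1542] size [0.1051 0.0757] axis deg 0.7 z 0.0247 px [425.  44.] V [ 20.  52. 174.]
```

Emit:
step_arm([
  [60,[-36,-22,0],[0,0,0]],
  [60,[-36,-22,0],[0,0,0]],
  [60,[-36,-22,0],[0,0,0]],
  [60,[-36,-22,0],[0,0,0]],
  [60,[-36,-22,0],[0,0,0]],
  [60,[-36,-22,0],[0,0,0]],
  [60,[-36,-22,0],[0,0,0]],
  [60,[-36,-22,0],[0,0,0]],
  [60,[0,0,0],[0,0,0]],
  [60,[0,0,0],[0,0,0]],
])

```text
clock: 21.45
eef_pos: [0.4538, -0.2552, 0.1922]
orientation: [-3.139, -0.003, 1.58]
force: [0.2, 0.6, -0.2]
finger_gap: 0.0514
```

```bash
python3 blanks.py w6.png
```

```text
eef [ 0.4544 -0.2545  0.1925] [-3.1393e+00 -2.7000e-03  1.5822e+00] [-0.7  0.5 -0.3]
blank c [ 0.4178 -0.3295] mean [ 0.4187 -0.3261] size [0.111  0.0356] axis deg 80.8 z 0.016 px [283. 237.] V [ 16.  85. 170.]
blank c [ 0.4939 -0.1562] mean [ 0.4941 -0.1532] size [0.0094 0.1256] axis deg 92.0 z 0.0121 px [359.  69.] V [ 20.  69. 166.]
```

View pics/w5.png

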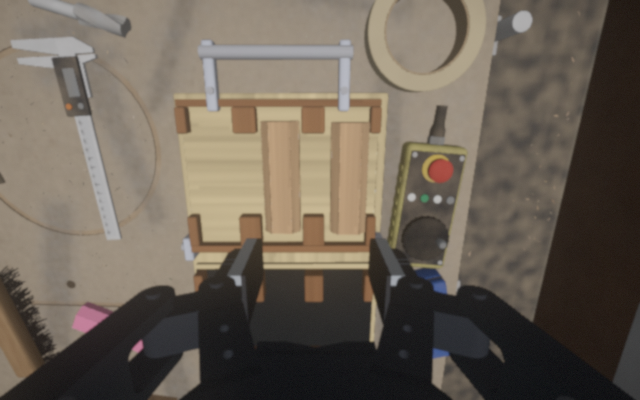

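Both blanks lie seated in the middle and far lanes, at wrist px (280,175) and (348,175). Picking the third.

Emit:
step_arm([
  [60,[-37,-19,5],[0,0,0]],
  [60,[-37,-18.5,15],[0,0,0]],
  [60,[0,0,25],[0,0,4.8]],
  [60,[0,0,30],[0,0,4.8]],
  [60,[0,0,30],[0,0,0]],
  [60,[0,0,25],[0,0,0]],
  [60,[0,0,20],[0,0,0]],
  [60,[0,0,15],[0,0,0]],
  [60,[0,0,10],[0,0,0]],
  [60,[0,0,8],[0,0,0]],
  [60,[0,0,6],[0,0,0]],
  [60,[0,0,1],[0,0,0]],
  [60,[0,0,0],[0,0,0]],
  [30,[0,0,0],[0,0,0]],
  [30,[0,0,0],[0,0,0]],
  [30,[0,0,0],[0,0,0]],
  [30,[0,0,0],[0,0,0]],
])

```text
clock: 23.2
eef_pos: [0.4188, -0.33, 0.0054]
orientation: [3.14, 0.001, 1.415]
force: [-0.4, 0.0, 4.6]
finger_gap: 0.0336
```

Emit:
step_arm([
  [30,[0,0,-15],[0,0,0]],
  [30,[0,0,-30],[0,0,0]],
  [30,[0,0,-35],[0,0,-4.8]],
  [30,[0,0,-20],[0,0,-4.8]],
  [30,[30.3,9.5,0],[0,0,0]],
  [30,[30.3,9.5,0],[0,0,0]],
  [30,[30.3,9.5,0],[0,0,0]],
  [30,[30.3,9.5,0],[0,0,0]],
  [30,[30.3,9.5,0],[0,0,0]],
  [30,[30.3,9.5,0],[0,0,0]],
  [30,[30.3,9.5,0],[0,0,0]],
  [30,[30.3,9.5,0],[0,0,0]],
  [30,[30.3,9.5,0],[0,0,0]],
  [30,[30.3,9.5,0],[0,0,0]],
  [30,[30.3,9.5,0],[0,0,0]],
  [30,[30.3,9.5,0],[0,0,0]],
  [30,[0,0,20],[0,0,0]],
  [30,[0,0,20],[0,0,0]],
  [30,[0,0,0],[0,0,0]],
  [30,[0,0,0],[0,0,0]],
])

```text
clock: 25.2
eef_pos: [0.5271, 0.0356, 0.0636]
orientation: [-3.14, -0.0, 1.583]
force: [0.0, -0.1, -0.8]
finger_gap: 0.0337
```

Emit:
step_arm([
  [30,[0,2,10],[0,0,0]],
  [30,[0,0,10],[0,0,0]],
  [30,[0,0,7],[0,0,0]],
  [30,[0,0,4],[0,0,0]],
  [30,[0,0,2],[0,0,0]],
  [30,[0,0,0],[0,0,0]],
  [53,[0,0,0],[0,0,0]],
  [53,[0,0,0],[0,0,0]],
  [53,[0,0,-10],[0,0,0]],
  [53,[0,0,-30],[0,0,0]],
  [53,[0,0,-40],[0,0,0]],
  [60,[0,10,-45],[0,0,0]],
  [60,[0,20,-40],[0,0,0]],
  [60,[0,20,0],[0,0,0]],
  [60,[0,0,0],[0,0,0]],
  [60,[0,0,0],[0,0,0]],
])

```text
clock: 26.8
eef_pos: [0.5792, 0.0362, 0.1959]
orientation: [-3.14, -0.0, 1.583]
force: [-0.1, -0.1, -0.5]
finger_gap: 0.0517
```

```bash
python3 blanks.py w7.png .037 .055; python3 - <<'E'
from h import *
P=cloud(cam('wrist')).reshape(-1,3)
b=P[(P[:,2]>.036)&(P[:,2]<.048)&(P[:,1]>.125)&(P[:,1]<.18)&(P[:,0]>.55)&(P[:,0]<.64)]
print('bar',np.percentile(b,[3,50,97],axis=0).round(4).tolist())
E
```

```text
eef [0.5786 0.0363 0.1953] [-3.1389e+00 -2.0000e-04  1.5828e+00] [-0.1 -0.2 -1.3]
blank c [0.6606 0.0354] mean [0.6594 0.0384] size [0.0318 0.1098] axis deg 91.3 z 0.0423 px [399. 177.] V [ 16.  85. 175.]
blank c [0.5945 0.0355] mean [0.594  0.0385] size [0.0312 0.1098] axis deg 91.0 z 0.0423 px [331. 177.] V [ 16.  85. 176.]
blank c [0.5307 0.0358] mean [0.5313 0.0386] size [0.0315 0.1094] axis deg 90.9 z 0.0423 px [265. 177.] V [ 16.  85. 176.]
bar [[0.5528, 0.1435, 0.0369], [0.5945, 0.1486, 0.0407], [0.6373, 0.1544, 0.0427]]
```

Emit:
step_arm([
  [35,[0,0,-10],[0,0,-8.2]],
  [35,[0,0,-10],[0,0,-8.2]],
  [35,[0,0,-10],[0,0,-8.2]],
  [35,[0,0,0],[0,0,-8.2]],
  [35,[0,0,0],[0,0,-8.2]],
  [35,[0,0,0],[0,0,-8.2]],
  [35,[0,0,0],[0,0,-8.2]],
  [35,[0,0,0],[0,0,-8.2]],
  [35,[0,0,0],[0,0,-8.2]],
  [35,[0,0,0],[0,0,-8.2]],
  [35,[0,0,0],[0,0,-8]],
  [35,[-3,30,0],[0,0,0]],
  [35,[-3,30,0],[0,0,0]],
  [35,[-3,30,0],[0,0,0]],
  [35,[-3,20,0],[0,0,0]],
  [35,[0,0,0],[0,0,0]],
  [35,[0,0,0],[0,0,0]],
])

```text
clock: 28.6
eef_pos: [0.5895, 0.1463, 0.2254]
orientation: [-3.141, -0.002, -3.129]
force: [-0.0, 0.4, -0.1]
finger_gap: 0.0302
```

Emit:
step_arm([
  [35,[-2,2.5,30],[0,0,0]],
  [35,[0,0,40],[0,0,0]],
  [35,[0,0,40],[0,0,0]],
  [35,[0,0,35],[0,0,0]],
  [35,[0,0,25],[0,0,0]],
  [35,[0,0,15],[0,0,0]],
  [35,[0,0,10],[0,0,0]],
  [35,[0,0,8],[0,0,0]],
  [35,[0,0,0],[0,0,0]],
  [0,[0,0,0],[0,0,0]],
  [0,[0,0,0],[0,0,0]],
  [0,[0,0,0],[0,0,0]],
  [0,[0,0,0],[0,0,0]],
  [0,[0,0,0],[0,0,0]],
], grip_force=90)

```text
clock: 30.0
eef_pos: [0.5934, 0.1493, 0.0249]
orientation: [3.141, 0.003, -3.129]
force: [-0.9, 1.8, 5.8]
finger_gap: 0.0085
```

```bash
python3 arc.py 0 0.9 18;python3 arc.py .9 1.5 14;python3 arc.py 1.5 1.98 19
```

```text
[[-0.9, -9.6], [-1.4, -9.5], [-1.9, -9.4], [-2.4, -9.3], [-2.8, -9.2], [-3.3, -9.0], [-3.7, -8.9], [-4.2, -8.7], [-4.6, -8.5], [-5.0, -8.2], [-5.4, -8.0], [-5.8, -7.7], [-6.2, -7.4], [-6.5, -7.1], [-6.9, -6.7], [-7.2, -6.4], [-7.5, -6.0], [-7.8, -5.6]] end 108.3825371731828 181.1013062042661 start 192.0 36.0
[[-6.9, -4.5], [-7.1, -4.2], [-7.3, -3.9], [-7.4, -3.6], [-7.6, -3.3], [-7.7, -2.9], [-7.8, -2.6], [-7.9, -2.3], [-8.0, -1.9], [-8.1, -1.6], [-8.2, -1.2], [-8.2, -0.9], [-8.2, -0.5], [-8.2, -0.2]] end -0.38338709225780576 214.5093582513263 start 108.3825371731828 181.1013062042661
[[-4.9, 0.1], [-4.9, 0.2], [-4.9, 0.3], [-4.8, 0.4], [-4.8, 0.6], [-4.8, 0.7], [-4.8, 0.8], [-4.8, 0.9], [-4.7, 1.0], [-4.7, 1.2], [-4.7, 1.3], [-4.7, 1.4], [-4.6, 1.5], [-4.6, 1.6], [-4.5, 1.8], [-4.5, 1.9], [-4.4, 2.0], [-4.4, 2.1], [-4.3, 2.2]] end -89.2368751416092 192.57778318104866 start -0.38338709225780576 214.5093582513263
```

Emit:
step_arm([
  [0,[0,-0.9,-9.6],[0,0,0]],
  [0,[0,-1.4,-9.5],[0,0,0]],
  [0,[0,-1.9,-9.4],[0,0,0]],
  [0,[0,-2.4,-9.3],[0,0,0]],
  [0,[0,-2.8,-9.2],[0,0,0]],
  [0,[0,-3.3,-9],[0,0,0]],
])

```text
clock: 30.6
eef_pos: [0.5933, 0.1385, 0.0776]
orientation: [3.136, 0.002, -3.129]
force: [7.2, 6.1, -9.3]
finger_gap: 0.0089
```

Emit:
step_arm([
  [0,[0,-3.7,-8.9],[0,0,0]],
  [0,[0,-4.2,-8.7],[0,0,0]],
  [0,[0,-4.6,-8.5],[0,0,0]],
  [0,[0,-5,-8.2],[0,0,0]],
  [0,[0,-5.4,-8],[0,0,0]],
  [0,[0,-5.8,-7.7],[0,0,0]],
  [0,[0,-6.2,-7.4],[0,0,0]],
  [0,[0,-6.5,-7.1],[0,0,0]],
  [0,[0,-6.9,-6.7],[0,0,0]],
  [0,[0,-7.2,-6.4],[0,0,0]],
  [0,[0,-7.5,-6],[0,0,0]],
  [0,[0,-7.8,-5.6],[0,0,0]],
])

```text
clock: 31.8
eef_pos: [0.5946, 0.0714, 0.1706]
orientation: [3.129, 0.005, -3.126]
force: [8.8, 14.5, 4.8]
finger_gap: 0.0084
```

```bash
python3 -c "
from h import *
cam('scene','s3.png')"
```

```text
(no output)
```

View pics/s3.png

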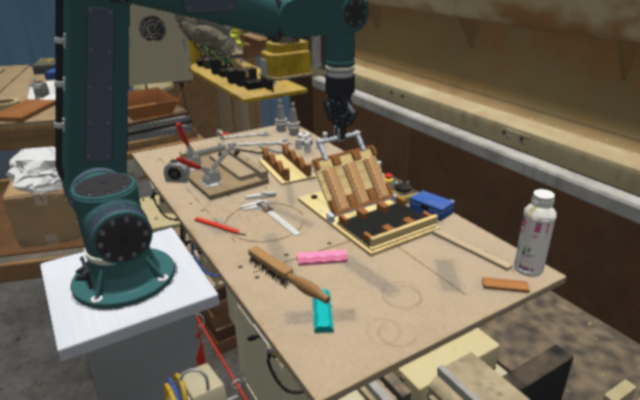

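The tray is about 0.87 rad up, with three blanks in their lanes against the ledge near (350,180). Continuing.

Emit:
step_arm([
  [0,[0,-6.9,-4.5],[0,0,0]],
  [0,[0,-7.1,-4.2],[0,0,0]],
  [0,[0,-7.3,-3.9],[0,0,0]],
  [0,[0,-7.4,-3.6],[0,0,0]],
  [0,[0,-7.6,-3.3],[0,0,0]],
  [0,[0,-7.7,-2.9],[0,0,0]],
  [0,[0,-7.8,-2.6],[0,0,0]],
  [0,[0,-7.9,-2.3],[0,0,0]],
])

```text
clock: 32.65
eef_pos: [0.5952, 0.0105, 0.2025]
orientation: [3.133, 0.008, -3.125]
force: [-8.5, 11.9, 18.6]
finger_gap: 0.0084
```

Emit:
step_arm([
  [0,[0,-8,-1.9],[0,0,0]],
  [0,[0,-8.1,-1.6],[0,0,0]],
  [0,[0,-8.2,-1.2],[0,0,0]],
  [0,[0,-8.2,-0.9],[0,0,0]],
  [0,[0,-8.2,-0.5],[0,0,0]],
  [0,[0,-8.2,-0.2],[0,0,0]],
  [0,[0,0,0],[0,0,0]],
])

```text
clock: 33.35
eef_pos: [0.5963, -0.0433, 0.2116]
orientation: [-3.141, 0.012, -3.129]
force: [-3.5, 2.8, 26.6]
finger_gap: 0.008
```

```bash
python3 - <<'E'
from h import *
c=cam('wrist','w8.png');o=manip.get_obs();print(o['eef_pos'],o['force'],o['moment'],o['finger_gap'])
P=cloud(c).reshape(-1,3)
for x0 in(.54,.55,.56,.57,.58,.61,.62,.63,.64):
    b=P[(abs(P[:,0]-x0)<.005)&(P[:,2]>.18)&(P[:,2]<.25)&(abs(P[:,1]+.043)<.03)]
    if len(b): print(x0,len(b),np.percentile(b,[3,50,97],axis=0)[:,1:].round(4).tolist())
E
```

```text
[ 0.59694444 -0.04332516  0.21160558] [22.06129505  0.17068776  0.75570974] [ 0.242156   -5.68846901  0.29330446] 0.00787853803544756
0.54 740 [[-0.0501, 0.2152], [-0.0437, 0.2201], [-0.0361, 0.2248]]
0.55 614 [[-0.0501, 0.2151], [-0.0444, 0.2193], [-0.0388, 0.2209]]
0.56 575 [[-0.0497, 0.2156], [-0.0439, 0.2193], [-0.0386, 0.2209]]
0.57 550 [[-0.0497, 0.2152], [-0.0438, 0.2192], [-0.0383, 0.2209]]
0.58 557 [[-0.0497, 0.2144], [-0.0436, 0.2193], [-0.0376, 0.247]]
0.61 372 [[-0.0484, 0.2183], [-0.0437, 0.2199], [-0.0386, 0.249]]
0.62 321 [[-0.0476, 0.2179], [-0.0436, 0.2196], [-0.0392, 0.2208]]
0.63 347 [[-0.0481, 0.217], [-0.0435, 0.2194], [-0.0384, 0.2208]]
0.64 361 [[-0.0486, 0.2161], [-0.0429, 0.2193], [-0.0377, 0.2207]]
```

The tool has slipped up on the bar: the bar centre is only 3 mm above the tips. The hinge holds its angle, so I'll regrip deeper.

Emit:
step_arm([
  [10,[0,0,0],[0,0,0]],
  [35,[0,0,0],[0,0,0]],
  [35,[0,0,0],[0,0,0]],
  [35,[0,0,0],[0,0,0]],
  [35,[0,0,0],[0,0,0]],
])

```text
clock: 33.9
eef_pos: [0.5941, -0.0433, 0.2005]
orientation: [3.141, -0.003, -3.13]
force: [0.3, -0.3, -0.1]
finger_gap: 0.0297
```

Emit:
step_arm([
  [35,[0,0,4],[0,0,0]],
  [35,[0,0,0],[0,0,0]],
  [0,[0,0,0],[0,0,0]],
  [0,[0,0,0],[0,0,0]],
  [0,[0,0,0],[0,0,0]],
  [0,[0,0,0],[0,0,0]],
  [0,[0,0,0],[0,0,0]],
], grip_force=70)

```text
clock: 34.6
eef_pos: [0.5946, -0.0433, 0.1978]
orientation: [3.142, -0.001, -3.13]
force: [-0.5, -0.8, -2.6]
finger_gap: 0.0095
```

Emit:
step_arm([
  [0,[0,-4.9,0.1],[0,0,0]],
  [0,[0,-4.9,0.2],[0,0,0]],
  [0,[0,-4.9,0.3],[0,0,0]],
  [0,[0,-4.8,0.4],[0,0,0]],
  [0,[0,-4.8,0.6],[0,0,0]],
  [0,[0,-4.8,0.7],[0,0,0]],
  [0,[0,-4.8,0.8],[0,0,0]],
])

```text
clock: 35.3
eef_pos: [0.595, -0.0761, 0.1954]
orientation: [3.138, 0.0, -3.129]
force: [-1.8, 5.6, 0.2]
finger_gap: 0.0096
```

Emit:
step_arm([
  [0,[0,-4.8,0.9],[0,0,0]],
  [0,[0,-4.7,1],[0,0,0]],
  [0,[0,-4.7,1.2],[0,0,0]],
  [0,[0,-4.7,1.3],[0,0,0]],
  [0,[0,-4.7,1.4],[0,0,0]],
  [0,[0,-4.6,1.5],[0,0,0]],
  [0,[0,-4.6,1.6],[0,0,0]],
])

```text
clock: 36.0
eef_pos: [0.5955, -0.1103, 0.1871]
orientation: [-3.142, 0.001, -3.13]
force: [-2.2, 3.6, 4.8]
finger_gap: 0.0094
```

Emit:
step_arm([
  [0,[0,-4.5,1.8],[0,0,0]],
  [0,[0,-4.5,1.9],[0,0,0]],
  [0,[0,-4.4,2],[0,0,0]],
  [0,[0,-4.4,2.1],[0,0,0]],
  [0,[0,-2,1],[0,0,0]],
  [0,[0,0,0],[0,0,0]],
  [0,[0,0,0],[0,0,0]],
])

```text
clock: 36.7
eef_pos: [0.5959, -0.1308, 0.1774]
orientation: [-3.14, 0.0, -3.13]
force: [-2.2, -0.5, 3.5]
finger_gap: 0.0098
```

```bash
python3 -c "
from h import *
cam('scene','s4.png')"; python3 arc.py 1.95 1.5 12;python3 arc.py 1.5 .9 14; python3 arc.py .9 0 20
```

```text
[[6.6, -3.0], [6.7, -2.8], [6.8, -2.5], [6.9, -2.3], [6.9, -2.0], [7.0, -1.8], [7.1, -1.5], [7.1, -1.2], [7.2, -1.0], [7.2, -0.7], [7.2, -0.4], [7.2, -0.1]] end -0.38338709225780576 214.5093582513263 start -84.08015562950125 195.1777336418249
[[8.2, 0.2], [8.2, 0.5], [8.2, 0.9], [8.2, 1.2], [8.1, 1.6], [8.0, 1.9], [7.9, 2.3], [7.8, 2.6], [7.7, 2.9], [7.6, 3.3], [7.4, 3.6], [7.3, 3.9], [7.1, 4.2], [6.9, 4.5]] end 108.3825371731828 181.1013062042661 start -0.38338709225780576 214.5093582513263
[[7.0, 5.0], [6.8, 5.3], [6.6, 5.6], [6.3, 5.9], [6.0, 6.2], [5.7, 6.5], [5.4, 6.7], [5.1, 7.0], [4.8, 7.2], [4.5, 7.4], [4.2, 7.6], [3.8, 7.8], [3.5, 7.9], [3.1, 8.1], [2.7, 8.2], [2.4, 8.3], [2.0, 8.4], [1.6, 8.5], [1.2, 8.6], [0.8, 8.6]] end 192.0 36.0 start 108.3825371731828 181.1013062042661
```

View pics/s4.png

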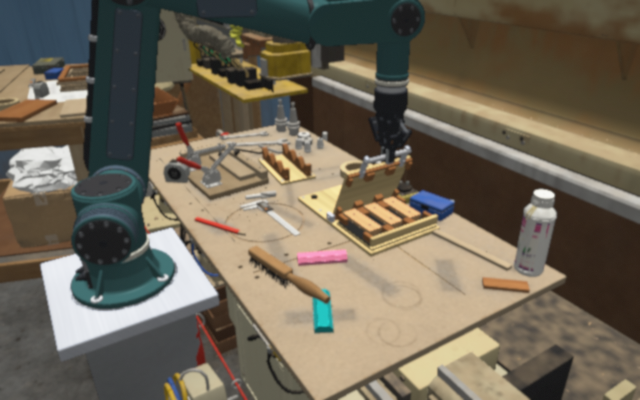

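All three blanks lie on the bed at (395,210), backs up. Bringing the tray back flat.

Emit:
step_arm([
  [0,[0,3,-1.5],[0,0,0]],
  [0,[0,6.6,-3],[0,0,0]],
  [0,[0,6.7,-2.8],[0,0,0]],
  [0,[0,6.8,-2.5],[0,0,0]],
  [0,[0,6.9,-2.3],[0,0,0]],
  [0,[0,6.9,-2],[0,0,0]],
  [0,[0,7,-1.8],[0,0,0]],
  [0,[0,7.1,-1.5],[0,0,0]],
  [0,[0,7.1,-1.2],[0,0,0]],
  [0,[0,7.2,-1],[0,0,0]],
  [0,[0,7.2,-0.7],[0,0,0]],
  [0,[0,7.2,-0.4],[0,0,0]],
  [0,[0,7.2,-0.1],[0,0,0]],
])

```text
clock: 38.05
eef_pos: [0.5947, -0.046, 0.2004]
orientation: [-3.134, 0.002, -3.132]
force: [-4.1, -7.8, 7.5]
finger_gap: 0.0094
```

Emit:
step_arm([
  [0,[0,8.2,0.2],[0,0,0]],
  [0,[0,8.2,0.5],[0,0,0]],
  [0,[0,8.2,0.9],[0,0,0]],
  [0,[0,8.2,1.2],[0,0,0]],
  [0,[0,8.1,1.6],[0,0,0]],
  [0,[0,8,1.9],[0,0,0]],
  [0,[0,7.9,2.3],[0,0,0]],
  [0,[0,7.8,2.6],[0,0,0]],
  [0,[0,7.7,2.9],[0,0,0]],
  [0,[0,7.6,3.3],[0,0,0]],
  [0,[0,7.4,3.6],[0,0,0]],
  [0,[0,7.3,3.9],[0,0,0]],
  [0,[0,7.1,4.2],[0,0,0]],
  [0,[0,6.9,4.5],[0,0,0]],
])

```text
clock: 39.45
eef_pos: [0.5933, 0.0657, 0.1646]
orientation: [-3.14, 0.0, -3.13]
force: [-3.0, -3.8, 7.1]
finger_gap: 0.0096
```

Emit:
step_arm([
  [0,[0,7,5],[0,0,0]],
  [0,[0,6.8,5.3],[0,0,0]],
  [0,[0,6.6,5.6],[0,0,0]],
  [0,[0,6.3,5.9],[0,0,0]],
  [0,[0,6,6.2],[0,0,0]],
  [0,[0,5.7,6.5],[0,0,0]],
  [0,[0,5.4,6.7],[0,0,0]],
  [0,[0,5.1,7],[0,0,0]],
  [0,[0,4.8,7.2],[0,0,0]],
  [0,[0,4.5,7.4],[0,0,0]],
  [0,[0,4.2,7.6],[0,0,0]],
  [0,[0,3.8,7.8],[0,0,0]],
  [0,[0,3.5,7.9],[0,0,0]],
  [0,[0,3.1,8.1],[0,0,0]],
  [0,[0,2.7,8.2],[0,0,0]],
  [0,[0,2.4,8.3],[0,0,0]],
  [0,[0,2,8.4],[0,0,0]],
  [0,[0,1.6,8.5],[0,0,0]],
  [0,[0,1.2,8.6],[0,0,0]],
  [0,[0,0,5],[0,0,0]],
])

```text
clock: 41.45
eef_pos: [0.5928, 0.149, 0.0223]
orientation: [3.14, 0.001, -3.129]
force: [2.6, 0.3, 4.0]
finger_gap: 0.0092
```

Emit:
step_arm([
  [0,[0,0,2.5],[0,0,0]],
  [0,[0,0,1.5],[0,0,0]],
  [0,[0,0,0],[0,0,0]],
])

```text
clock: 41.75
eef_pos: [0.5928, 0.1492, 0.0193]
orientation: [3.14, 0.001, -3.129]
force: [3.4, 3.2, 0.1]
finger_gap: 0.0092
```

Emit:
step_arm([
  [0,[0,0,2],[0,0,0]],
  [0,[0,0,0],[0,0,0]],
  [35,[0,0,0],[0,0,0]],
  [35,[0,0,0],[0,0,0]],
  [35,[0,0,-10],[0,0,0]],
  [35,[0,0,-30],[0,0,0]],
  [35,[0,0,-45],[0,0,0]],
  [35,[0,0,-45],[0,0,0]],
  [35,[0,0,-45],[0,0,0]],
  [35,[0,0,-40],[0,0,0]],
  [35,[0,-30,-20],[0,0,0]],
  [35,[0,-35,0],[0,0,0]],
  [35,[0,0,0],[0,0,0]],
  [35,[0,0,0],[0,0,0]],
])

```text
clock: 43.15
eef_pos: [0.5927, 0.0829, 0.252]
orientation: [3.141, -0.001, -3.131]
force: [0.1, 0.4, -0.6]
finger_gap: 0.03
```

```bash
python3 blanks.py w9.png .031 .045; python3 - <<'E'
from h import *
c=cam('wrist');P=cloud(c).reshape(-1,3)
print('tray',[np.median(P[(abs(P[:,0]-.592)<.008)&(abs(P[:,1]-y)<.004)&(P[:,2]<.1)][:,2]).round(4) for y in(-.02,.02,.06,.095)])
for lo,hi in((.47,.557),(.557,.64)):
    # bar tops
    b=P[(P[:,2]>.043)&(P[:,2]<.056)&(P[:,0]>lo)&(P[:,0]<hi)&(P[:,1]>.19)&(P[:,1]<.45)]
    ax=np.array([.1025,.9947]);t=(b[:,:2]-[.559,.323])@ax;s=(b[:,:2]-[.559,.323])@[.9947,-.1025]
    print('bar s mid',np.percentile(s,[3,50,97]).round(4),'t',np.percentile(t,[1,99]).round(4));h=np.histogram(t,np.arange(-.11,.112,.006))
    print([(round(e*1000+3),int(n)) for n,e in zip(*h)])
E
```

```text
eef [0.5926 0.0836 0.2517] [ 3.1408e+00 -1.8000e-03 -3.1300e+00] [ 0.4  0.3 -0.5]
blank c [0.5933 0.095 ] mean [0.5906 0.0974] size [0.1082 0.0303] axis deg 0.4 z 0.0386 px [329. 166.] V [ 14. 113. 135.]
blank c [0.4533 0.3099] mean [0.4538 0.3106] size [0.023  0.1089] axis deg 93.9 z 0.0437 px [541.  35.] V [ 18.  55. 133.]
blank c [0.4257 0.3471] mean [0.4264 0.3431] size [0.0204 0.1282] axis deg 93.5 z 0.0331 px [576.  10.] V [ 18.  55. 130.]
tray [np.float64(0.0257), np.float64(0.0256), np.float64(0.0256), np.float64(0.0257)]
bar s mid [-0.0419 -0.0344 -0.0268] t [-0.1014  0.0975]
[(-107, 0), (-101, 84), (-95, 93), (-89, 67), (-83, 8), (-77, 0), (-71, 0), (-65, 0), (-59, 0), (-53, 0), (-47, 54), (-41, 114), (-35, 92), (-29, 88), (-23, 37), (-17, 0), (-11, 0), (-5, 0), (1, 0), (7, 0), (13, 0), (19, 114), (25, 93), (31, 92), (37, 71), (43, 10), (49, 0), (55, 0), (61, 0), (67, 0), (73, 0), (79, 20), (85, 139), (91, 87), (97, 62), (103, 0)]
bar s mid [0.0277 0.0352 0.0429] t [-0.1014  0.0974]
[(-107, 0), (-101, 70), (-95, 75), (-89, 61), (-83, 10), (-77, 0), (-71, 0), (-65, 0), (-59, 0), (-53, 0), (-47, 46), (-41, 99), (-35, 81), (-29, 71), (-23, 34), (-17, 0), (-11, 0), (-5, 0), (1, 0), (7, 0), (13, 0), (19, 93), (25, 81), (31, 77), (37, 59), (43, 10), (49, 0), (55, 0), (61, 0), (67, 0), (73, 0), (79, 23), (85, 112), (91, 77), (97, 51), (103, 0)]
```

View pics/w9.png

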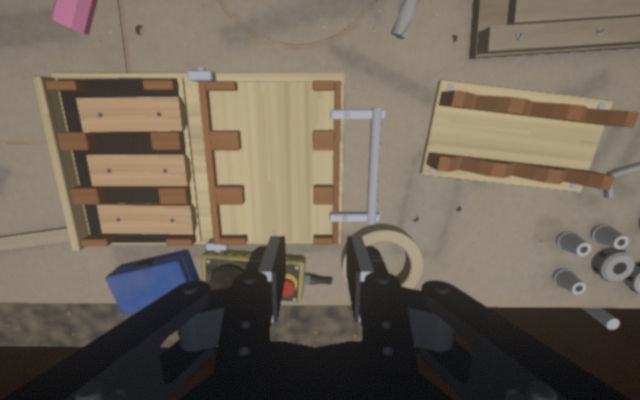

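Tray flat (floor 25.6 mm throughout). The three blanks lie in the bed at px (130,114), (137,170) and (145,218) with their backs up and marks showing; the cradle is clear at (520,135). Moving over the bed to measure.

Emit:
step_arm([
  [55,[0,-40,0],[0,0,0]],
  [55,[0,-40,0],[0,0,0]],
  [55,[0,-40,0],[0,0,0]],
  [55,[0,-40,0],[0,0,0]],
  [55,[0,-40,0],[0,0,8.05]],
  [55,[0,0,0],[0,0,8.05]],
  [55,[0,0,0],[0,0,8.05]],
  [55,[0,0,0],[0,0,8.05]],
  [55,[0,0,0],[0,0,8.05]],
  [55,[0,0,0],[0,0,8.05]],
  [55,[0,0,0],[0,0,8.05]],
  [55,[0,0,5],[0,0,8.05]],
  [55,[0,0,10],[0,0,8.05]],
  [55,[0,0,15],[0,0,8.05]],
  [55,[0,0,15],[0,0,8.05]],
  [55,[0,0,0],[0,0,0]],
  [55,[0,0,0],[0,0,0]],
])

```text
clock: 44.95
eef_pos: [0.5955, -0.1156, 0.2067]
orientation: [-3.14, -0.001, 1.612]
force: [-1.1, -0.5, 0.5]
finger_gap: 0.047
```

```bash
cat > bed.py <<'E'
from h import *
c=cam('wrist','w10.png');o=manip.get_obs();print('eef',o['eef_pos'].round(4),o['orientation'].round(4))
hsv=cv2.cvtColor(c['image'],cv2.COLOR_RGB2HSV);X=cloud(c);z=X[...,2]
m=((z>.033)&(z<.045)&(hsv[...,2]>135)&(hsv[...,0]>7)&(hsv[...,0]<24)&(X[...,0]>.5)&(X[...,0]<.69)&(X[...,1]<-.055)&(X[...,1]>-.203)).astype(np.uint8)
for k in cv2.findContours(cv2.morphologyEx(m,cv2.MORPH_OPEN,np.ones((5,5))),cv2.RETR_EXTERNAL,cv2.CHAIN_APPROX_NONE)[0]:
    if cv2.contourArea(k)<500: continue
    r=cv2.minAreaRect(np.float32([onplane(c,*p,.039)[:2] for p in k[:,0]]));print(np.round(r[0],4),np.round(r[1],4),round(r[2],1),'px',k[:,0].mean(0).round(),hsv[...,2][int(k[:,0,1].mean()),int(k[:,0,0].mean())])
E
python3 bed.py
```

```text
eef [ 0.5959 -0.1159  0.2077] [ 3.1413e+00 -2.0000e-04  1.6115e+00]
[ 0.6567 -0.1198] [0.0361 0.1098] 0.2 px [376. 178.] 181
[ 0.5973 -0.1209] [0.0357 0.1099] 0.5 px [317. 177.] 182
[ 0.5356 -0.12  ] [0.0365 0.1099] 1.2 px [256. 176.] 182
```

Emit:
step_arm([
  [53,[-5,30.2,0],[0,0,0]],
  [53,[-4.5,30.2,10],[0,0,0]],
  [53,[0,0,20],[0,0,1.9]],
  [53,[0,0,30],[0,0,0]],
  [53,[0,0,35],[0,0,0]],
  [53,[0,0,30],[0,0,0]],
  [53,[0,0,25],[0,0,0]],
  [53,[0,0,15],[0,0,0]],
  [53,[0,0,10],[0,0,0]],
  [53,[0,0,6],[0,0,0]],
  [53,[0,0,0],[0,0,0]],
  [53,[0,0,0],[0,0,0]],
  [30,[0,0,0],[0,0,0]],
  [30,[0,0,0],[0,0,0]],
  [30,[0,0,0],[0,0,0]],
  [30,[0,0,0],[0,0,0]],
], grip_force=50)

```text
clock: 46.6
eef_pos: [0.6575, -0.1241, 0.0282]
orientation: [3.138, 0.001, 1.575]
force: [-0.0, 0.0, 5.9]
finger_gap: 0.0342
```

Emit:
step_arm([
  [30,[0,0,-10],[0,0,0]],
  [30,[0,0,-25],[0,0,0]],
  [30,[0,0,-35],[0,0,0]],
  [30,[20,-6.5,-35],[0,0,0]],
  [30,[38,-6.5,0],[0,0,0]],
  [30,[41,-6.5,0],[0,0,0]],
  [30,[41,-6.5,0],[0,0,0]],
  [30,[41,-6.5,0],[0,0,0]],
  [30,[41,-6.5,0],[0,0,0]],
  [30,[41,-6.5,0],[0,0,0]],
  [30,[41,-6.5,0],[0,0,0]],
  [30,[41,-6.5,0],[0,0,0]],
  [30,[41,-6.5,0],[0,0,0]],
  [30,[41,-6.5,0],[0,0,0]],
  [30,[41,-6.5,0],[0,0,0]],
  [30,[41,-6.5,0],[0,0,0]],
  [30,[0,-7.4,0],[0,0,0]],
  [30,[0,0,0],[0,0,0]],
])

```text
clock: 48.4
eef_pos: [0.5608, 0.3856, 0.1305]
orientation: [-3.14, 0.001, 1.578]
force: [-0.0, -0.8, -0.4]
finger_gap: 0.0341
```

Emit:
step_arm([
  [30,[0,0,0],[0,0,-8.39]],
  [30,[0,0,0],[0,0,-8.39]],
  [30,[0,0,0],[0,0,-8.39]],
  [30,[0,0,0],[0,0,-8.39]],
  [30,[0,0,0],[0,0,-8.39]],
  [30,[0,0,0],[0,0,-8.39]],
  [30,[0,0,0],[0,0,-8.39]],
  [30,[0,0,0],[0,0,-8.39]],
  [30,[0,0,0],[0,0,-8.39]],
  [30,[0,0,0],[0,0,-8.39]],
  [30,[0,0,0],[0,0,0]],
  [30,[0,0,0],[0,0,0]],
  [30,[0,0,0],[0,0,0]],
])

```text
clock: 49.7
eef_pos: [0.5626, 0.3841, 0.1313]
orientation: [-3.141, -0.0, 3.036]
force: [-0.3, -0.2, -0.9]
finger_gap: 0.0341
```

Emit:
step_arm([
  [30,[-7.5,1,10],[0,0,0]],
  [30,[0,0,20],[0,0,0]],
  [30,[0,0,20],[0,0,0]],
  [30,[0,0,15],[0,0,0]],
  [30,[0,0,12],[0,0,0]],
  [30,[0,0,8],[0,0,0]],
  [30,[0,0,3],[0,0,0]],
  [30,[0,0,0],[0,0,0]],
  [30,[0,0,0],[0,0,0]],
])

```text
clock: 50.6
eef_pos: [0.5705, 0.3854, 0.0444]
orientation: [3.14, 0.002, 3.039]
force: [0.2, 0.3, -0.7]
finger_gap: 0.0345
```

Emit:
step_arm([
  [30,[0,0,3],[0,0,0]],
  [30,[0,0,1],[0,0,0]],
  [30,[0,0,0],[0,0,0]],
  [52,[0,0,0],[0,0,0]],
  [52,[0,0,0],[0,0,0]],
  [52,[0,0,-8],[0,0,0]],
  [52,[0,0,-25],[0,0,0]],
  [52,[0,0,-40],[0,0,0]],
  [52,[0,-10,-40],[0,0,0]],
  [52,[0,-40,-30],[0,0,0]],
  [52,[0,-40,0],[0,0,0]],
  [52,[0,0,0],[0,0,0]],
  [52,[0,0,0],[0,0,0]],
])

```text
clock: 51.9
eef_pos: [0.5607, 0.295, 0.183]
orientation: [3.141, 0.001, 3.038]
force: [0.8, 0.9, 0.2]
finger_gap: 0.0443
```

```bash
cat > cr.py <<'E'
from h import *
c=cam('wrist','w11.png');o=manip.get_obs();print('eef',o['eef_pos'].round(4),o['orientation'].round(4),o['force'].round(1))
hsv=cv2.cvtColor(c['image'],cv2.COLOR_RGB2HSV);X=cloud(c);z=X[...,2]
m=((z>.044)&(z<.058)&(hsv[...,2]>135)&(hsv[...,0]>7)&(hsv[...,0]<24)&(X[...,0]>.45)&(X[...,0]<.68)&(X[...,1]<.45)&(X[...,1]>.2)).astype(np.uint8)
C=np.array([.5592,.321]);ex=np.array([.9947,-.1025]);ey=np.array([.1025,.9947])
for k in cv2.findContours(cv2.morphologyEx(m,cv2.MORPH_OPEN,np.ones((5,5))),cv2.RETR_EXTERNAL,cv2.CHAIN_APPROX_NONE)[0]:
    if cv2.contourArea(k)<500: continue
    mk=np.zeros_like(m);cv2.drawContours(mk,[k],-1,1,-1)
    Q=X[(mk&m)>0];A=np.c_[(Q[:,:2]-C)@ex,(Q[:,:2]-C)@ey,np.ones(len(Q))];s=np.linalg.lstsq(A,Q[:,2],rcond=None)[0]
    r=cv2.minAreaRect(np.float32([onplane(c,*p,.051)[:2] for p in k[:,0]]));w=np.array(r[0])-C
    print('cradle xy',(w@ex).round(4),(w@ey).round(4),np.round(r[1],4),round(r[2],1),'z',np.median(Q[:,2]).round(4),'slopes',s[:2].round(3))
P=X.reshape(-1,3)
for s in(-1,1):
    t=(P[:,:2]-C)@ey;u=(P[:,:2]-C)@ex
    b=(P[:,2]>.043)&(P[:,2]<.056)&(abs(u*s-.035)<.015)&(abs(abs(t)-.033)<.006)
    print('bar',s,np.percentile(u[b],[3,50,97]).round(4),b.sum())
E
python3 cr.py; python3 - <<'E'
from h import *
c=cam('top');X=cloud(c);z=X[...,2];print('tray floor',np.median(X[(abs(X[...,0]-.592)<.01)&(abs(X[...,1]-.05)<.02)][:,2]))
E
```

```text
eef [0.5606 0.2957 0.1823] [ 3.1409e+00 -2.0000e-04  3.0389e+00] [-0.5  0.2 -0.4]
cradle xy 0.0011 0.0648 [0.0364 0.1087] 84.0 z 0.0509 slopes [-0.     0.009]
bar -1 [-0.0429 -0.0354 -0.0277] 520
bar 1 [0.0269 0.034  0.0425] 460
tray floor 0.026748587492680498
```

View pics/w11.png

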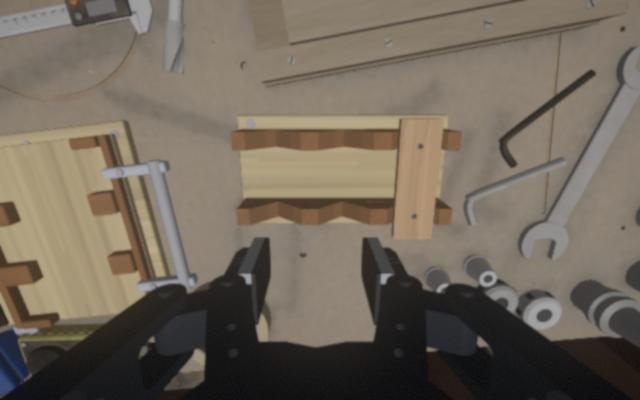

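The first blank sits in its far notch at px (416,180), level and about 1.5 mm off centre, back up. Going back for the middle one.

Emit:
step_arm([
  [53,[0,0,0],[0,0,8.35]],
  [53,[0,0,0],[0,0,8.35]],
  [53,[0,0,0],[0,0,8.35]],
  [53,[0,0,0],[0,0,8.35]],
  [53,[0,0,0],[0,0,8.35]],
  [53,[0,0,0],[0,0,8.35]],
  [53,[0,0,0],[0,0,8.35]],
  [53,[0,0,0],[0,0,8.35]],
  [53,[0,0,0],[0,0,8.35]],
  [53,[-30,3,0],[0,0,8.35]],
  [53,[-40,3,0],[0,0,0]],
  [53,[-45,3,0],[0,0,0]],
  [53,[-45,3,0],[0,0,0]],
  [53,[-45,3,0],[0,0,0]],
  [53,[-45,3,0],[0,0,0]],
  [53,[-45,3,0],[0,0,0]],
  [53,[-45,3,0],[0,0,0]],
  [53,[-45,3,0],[0,0,0]],
  [53,[-35,3,0],[0,0,0]],
  [53,[0,2,0],[0,0,0]],
])

```text
clock: 54.0
eef_pos: [0.602, -0.127, 0.181]
orientation: [-3.14, 0.001, 1.577]
force: [0.2, 0.5, 0.3]
finger_gap: 0.0454
```

```bash
python3 bed.py
```

```text
eef [ 0.6023 -0.1244  0.181 ] [-3.1404e+00 -1.0000e-03  1.5796e+00]
[ 0.5633 -0.0844] [0.0179 0.0299] 0.7 px [272. 136.] 148
[ 0.6271 -0.0835] [0.0171 0.0308] 1.3 px [344. 135.] 146
[ 0.597  -0.1211] [0.0357 0.1092] 1.0 px [310. 173.] 188
[ 0.5356 -0.1201] [0.0367 0.1096] 1.1 px [242. 172.] 190
```

Emit:
step_arm([
  [53,[0,-5.3,20],[0,0,0]],
  [53,[0,0,30],[0,0,0]],
  [53,[0,0,35],[0,0,0]],
  [53,[0,0,30],[0,0,0]],
  [53,[0,0,20],[0,0,0]],
  [53,[0,0,12],[0,0,0]],
  [53,[0,0,7],[0,0,0]],
  [53,[0,0,0],[0,0,0]],
  [53,[0,0,0],[0,0,0]],
  [30,[0,0,0],[0,0,0]],
  [30,[0,0,0],[0,0,0]],
  [30,[0,0,0],[0,0,0]],
  [30,[0,0,0],[0,0,0]],
])

```text
clock: 55.35
eef_pos: [0.5977, -0.1236, 0.0303]
orientation: [3.138, 0.001, 1.582]
force: [-0.0, 0.5, 6.0]
finger_gap: 0.0345
```

Emit:
step_arm([
  [30,[0,0,-10],[0,0,0]],
  [30,[0,0,-25],[0,0,0]],
  [30,[0,0,-35],[0,0,0]],
  [30,[20,-3,-32],[0,0,0]],
  [30,[38,-3,0],[0,0,0]],
  [30,[43,-3,0],[0,0,0]],
  [30,[43,-3,0],[0,0,0]],
  [30,[43,-3,0],[0,0,0]],
  [30,[43,-3,0],[0,0,0]],
  [30,[43,-3,0],[0,0,0]],
  [30,[43,-3,0],[0,0,0]],
  [30,[43,-3,0],[0,0,0]],
  [30,[43,-3,0],[0,0,0]],
  [30,[43,-3,0],[0,0,0]],
  [30,[0,0,0],[0,0,0]],
  [30,[0,0,0],[0,0,0]],
])

```text
clock: 56.95
eef_pos: [0.5577, 0.3218, 0.1297]
orientation: [-3.14, 0.001, 1.584]
force: [1.4, -0.2, -1.9]
finger_gap: 0.0342
```

Emit:
step_arm([
  [30,[0,0,0],[0,0,-8.35]],
  [30,[0,0,0],[0,0,-8.35]],
  [30,[0,0,0],[0,0,-8.35]],
  [30,[0,0,0],[0,0,-8.35]],
  [30,[0,0,0],[0,0,-8.35]],
  [30,[0,0,0],[0,0,-8.35]],
  [30,[0,0,0],[0,0,-8.35]],
  [30,[0,0,0],[0,0,-8.35]],
  [30,[0,0,0],[0,0,-8.35]],
  [30,[0,0,0],[0,0,-8.35]],
  [30,[0,0,0],[0,0,0]],
  [30,[0,0,0],[0,0,0]],
  [30,[0,0,0],[0,0,0]],
])

```text
clock: 58.25
eef_pos: [0.5586, 0.3204, 0.1303]
orientation: [-3.141, -0.0, 3.036]
force: [-0.8, -0.0, -0.7]
finger_gap: 0.0342
```

Emit:
step_arm([
  [30,[-1.5,0.7,10],[0,0,0]],
  [30,[0,0,20],[0,0,0]],
  [30,[0,0,20],[0,0,0]],
  [30,[0,0,15],[0,0,0]],
  [30,[0,0,12],[0,0,0]],
  [30,[0,0,6],[0,0,0]],
  [30,[0,0,3],[0,0,0]],
  [30,[0,0,2],[0,0,0]],
  [30,[0,0,0],[0,0,0]],
])

```text
clock: 59.15
eef_pos: [0.5605, 0.322, 0.0431]
orientation: [3.141, 0.001, 3.039]
force: [-0.8, 1.2, -0.1]
finger_gap: 0.0343
```

Emit:
step_arm([
  [30,[0,0,1],[0,0,0]],
  [30,[0,0,0],[0,0,0]],
  [52,[0,0,0],[0,0,0]],
  [52,[0,0,0],[0,0,0]],
  [52,[0,0,-8],[0,0,0]],
  [52,[0,0,-25],[0,0,0]],
  [52,[0,0,-40],[0,0,0]],
  [52,[0,-10,-40],[0,0,0]],
  [52,[0,-30,-30],[0,0,0]],
  [52,[0,0,0],[0,0,0]],
  [52,[0,0,0],[0,0,0]],
])

```text
clock: 60.25
eef_pos: [0.5564, 0.282, 0.186]
orientation: [3.14, 0.003, 3.038]
force: [0.0, 0.2, -0.0]
finger_gap: 0.0444
```

```bash
python3 cr.py
```

```text
eef [0.5556 0.2821 0.1839] [ 3.1413e+00 -6.0000e-04  3.0390e+00] [-0.2 -0.7 -0.3]
cradle xy 0.0009 0.0645 [0.0361 0.1086] 84.2 z 0.0509 slopes [-0.    0.01]
cradle xy -0.0006 0.0003 [0.0363 0.1091] 84.1 z 0.0509 slopes [-0.     0.025]
bar -1 [-0.0429 -0.0352 -0.0273] 519
bar 1 [0.0269 0.034  0.0422] 435
```

Emit:
step_arm([
  [53,[0,0,0],[0,0,8.3]],
  [53,[0,0,0],[0,0,8.3]],
  [53,[0,0,0],[0,0,8.3]],
  [53,[0,0,0],[0,0,8.3]],
  [53,[0,0,0],[0,0,8.3]],
  [53,[0,0,0],[0,0,8.3]],
  [53,[0,0,0],[0,0,8.3]],
  [53,[0,0,0],[0,0,8.3]],
  [53,[0,0,0],[0,0,8.3]],
  [53,[-30,-2.8,0],[0,0,8.3]],
  [53,[-40,-2.8,0],[0,0,0]],
  [53,[-45,-2.8,0],[0,0,0]],
  [53,[-45,-2.8,0],[0,0,0]],
  [53,[-45,-2.8,0],[0,0,0]],
  [53,[-45,-2.8,0],[0,0,0]],
  [53,[-45,-2.8,0],[0,0,0]],
  [53,[-45,-2.8,0],[0,0,0]],
  [53,[-45,-2.8,0],[0,0,0]],
  [53,[-20,-2.8,0],[0,0,0]],
  [53,[0,0,0],[0,0,0]],
])

```text
clock: 62.3
eef_pos: [0.5393, -0.1254, 0.1815]
orientation: [-3.137, -0.001, 1.587]
force: [0.3, 0.0, -0.0]
finger_gap: 0.0454
```

```bash
python3 bed.py
```

```text
eef [ 0.5395 -0.1237  0.1818] [-3.1376e+00 -2.4000e-03  1.5887e+00]
[ 0.6272 -0.0836] [0.0169 0.0299] 1.2 px [415. 140.] 144
[ 0.5635 -0.0846] [0.0169 0.03  ] 1.8 px [343. 139.] 147
[ 0.5349 -0.1203] [0.0356 0.1094] 1.4 px [311. 172.] 190
```

Emit:
step_arm([
  [53,[0,-4.4,20],[0,0,0]],
  [53,[0,0,30],[0,0,0]],
  [53,[0,0,35],[0,0,0]],
  [53,[0,0,30],[0,0,0]],
  [53,[0,0,20],[0,0,0]],
  [53,[0,0,12],[0,0,0]],
  [53,[0,0,7],[0,0,0]],
  [53,[0,0,0],[0,0,0]],
  [53,[0,0,0],[0,0,0]],
  [30,[0,0,0],[0,0,0]],
  [30,[0,0,0],[0,0,0]],
  [30,[0,0,0],[0,0,0]],
  [30,[0,0,0],[0,0,0]],
])

```text
clock: 63.65
eef_pos: [0.535, -0.1237, 0.032]
orientation: [-3.14, 0.0, 1.59]
force: [-5.9, 1.0, 5.6]
finger_gap: 0.0344
```

Emit:
step_arm([
  [30,[0,0,-10],[0,0,0]],
  [30,[0,0,-25],[0,0,0]],
  [30,[0,0,-35],[0,0,0]],
  [30,[20,2.7,-30],[0,0,0]],
  [30,[38,2.7,0],[0,0,0]],
  [30,[43,2.7,0],[0,0,0]],
  [30,[43,2.7,0],[0,0,0]],
  [30,[43,2.7,0],[0,0,0]],
  [30,[43,2.7,0],[0,0,0]],
  [30,[43,2.7,0],[0,0,0]],
  [30,[43,2.7,0],[0,0,0]],
  [30,[43,2.7,0],[0,0,0]],
  [30,[21,2.7,0],[0,0,0]],
  [30,[0,0,0],[0,0,0]],
  [30,[0,0,0],[0,0,0]],
])

```text
clock: 65.15
eef_pos: [0.5557, 0.2571, 0.1312]
orientation: [3.14, 0.0, 1.592]
force: [0.4, -0.9, -0.5]
finger_gap: 0.0342
```

Emit:
step_arm([
  [30,[0,0,0],[0,0,-8.3]],
  [30,[0,0,0],[0,0,-8.3]],
  [30,[0,0,0],[0,0,-8.3]],
  [30,[0,0,0],[0,0,-8.3]],
  [30,[0,0,0],[0,0,-8.3]],
  [30,[0,0,0],[0,0,-8.3]],
  [30,[0,0,0],[0,0,-8.3]],
  [30,[0,0,0],[0,0,-8.3]],
  [30,[0,0,0],[0,0,-8.3]],
  [30,[0,0,0],[0,0,-8.3]],
  [30,[0,0,0],[0,0,0]],
  [30,[0,0,0],[0,0,0]],
  [30,[0,0,0],[0,0,0]],
])

```text
clock: 66.45
eef_pos: [0.5556, 0.2562, 0.1306]
orientation: [3.141, 0.0, 3.036]
force: [-0.5, 0.4, -0.6]
finger_gap: 0.034
```

Emit:
step_arm([
  [30,[1.2,0.8,10],[0,0,0]],
  [30,[0,0,20],[0,0,0]],
  [30,[0,0,20],[0,0,0]],
  [30,[0,0,15],[0,0,0]],
  [30,[0,0,12],[0,0,0]],
  [30,[0,0,6],[0,0,0]],
  [30,[0,0,2],[0,0,0]],
  [30,[0,0,0],[0,0,0]],
  [30,[0,0,0],[0,0,0]],
])

```text
clock: 67.35
eef_pos: [0.555, 0.2581, 0.0463]
orientation: [3.141, 0.002, 3.039]
force: [-0.0, -0.0, -0.6]
finger_gap: 0.0343
```

Emit:
step_arm([
  [30,[0,0,1.5],[0,0,0]],
  [30,[0,0,0],[0,0,0]],
  [52,[0,0,0],[0,0,0]],
  [52,[0,0,0],[0,0,0]],
  [52,[0,0,-8],[0,0,0]],
  [52,[0,0,-25],[0,0,0]],
  [52,[0,0,-40],[0,0,0]],
  [52,[0,0,-40],[0,0,0]],
  [52,[0,0,-30],[0,0,0]],
  [52,[0,0,0],[0,0,0]],
  [52,[0,0,0],[0,0,0]],
])

```text
clock: 68.45
eef_pos: [0.5547, 0.258, 0.1884]
orientation: [3.14, 0.003, 3.039]
force: [-0.5, 0.1, -0.6]
finger_gap: 0.0444
```

```bash
python3 cr.py; cp pics/w11.png pics/w12.png; python3 -c "
from h import *
c=cam('top','t9.png');X=cloud(c);print([np.median(X[(abs(X[...,0]-.592)<.01)&(abs(X[...,1]-y)<.005)][:,2]).round(4) for y in (-.02,.03,.09)])"
```

```text
eef [0.5539 0.2578 0.1865] [-3.1415e+00 -5.0000e-04  3.0393e+00] [-0.2  0.9 -0.4]
cradle xy 0.0012 0.0646 [0.0361 0.1093] 84.1 z 0.0509 slopes [0.   0.01]
cradle xy -0.0007 0.0006 [0.0359 0.1089] 84.0 z 0.0509 slopes [0.001 0.022]
cradle xy -0.0007 -0.0635 [0.0358 0.1088] 84.2 z 0.0507 slopes [-0.     0.001]
bar -1 [-0.0429 -0.0351 -0.0271] 515
bar 1 [0.027  0.0343 0.0427] 439
[np.float64(0.026), np.float64(0.0257), np.float64(0.0275)]
```

View pics/w12.png

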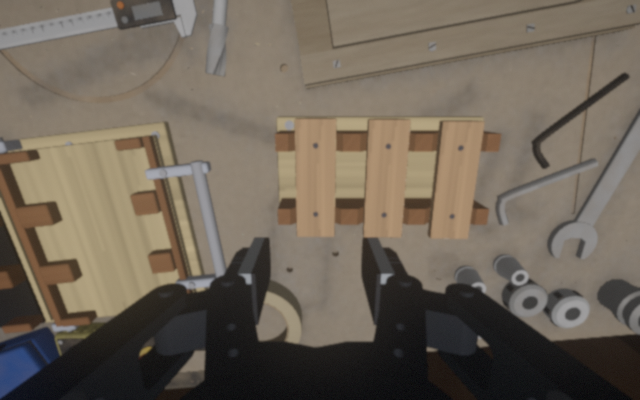

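View pics/t9.png

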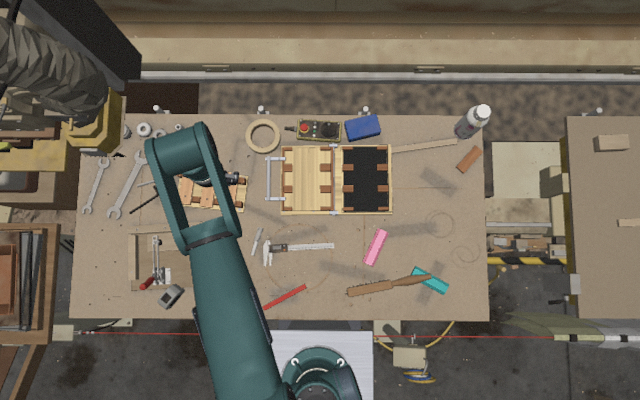

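Everything checks out: the blanks at px (315,178), (387,178) and (457,180) are in the notches with marks up, the tray is flat, and the other tools are where they were. Handing in.

```bash
python3 -c "
from h import *
print(manip.job_done(), manip.get_obs()['clock'])"
```

```text
the job is handed in; nothing more can be done
the job is handed in; nothing more can be done
```

The job is done and handed in at about 69 s of the 210 s allowed. I lowered the tray flat and laid the three blanks in it back down, one to a lane. I then tipped it to about 1.97 rad, and all three toppled onto the bed back up. I brought the tray flat again and put each blank in its own notch of the cradle.

**Last checks:**
- **Blanks:** backs are up with the marks showing, at 51 mm height. They sit within about 1.5 mm of centre end to end and are level along their length.
- **Tray:** the floor reads about 26 mm from end to end, so it is flat.
- **Other tools:** in the last top picture, all that could be seen were where they started. The arm hid part of the clamp jig and cutter area in that picture.

**What went wrong or disagreed:**
- **Bar grip:** while tipping, the fingers slid up until the bar was only 3 mm from the tips. The hinge held its angle, so I regripped deeper and carried on. The wrist force then was about 27 N.
- **Middle blank:** it reads about 1.3° of sideways tilt in the depth data, against 0.6° and 0.1° for the other two. I took this as within measuring error or seating play and left it.

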